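# Get the flat tin out from behind the spices

## Robot

A 7-joint arm with a two-finger parallel gripper is mounted at the origin on a cart in front of the work surface, level with it; the furniture and walls round the work are solid. World frame = base frame: x ahead of the robot, y to its left, z up, the work surface at z = 0. Lengths are in mm, angles in rad, forces in N, time in s.
With the tool pointing down it reaches from about 425 to 800 mm from the base axis. Payload 8.3 kg.
Tool frame: the origin (TCP) lies midway between the tips of the shut fingers; the grasp point (between the pads) lies 19 mm behind it; z points along the fingers, y is the line along which they close (so a half turn about z gives the same grasp; the last joint's range is limited). The gripper opens to 85 mm and grips with 20 to 120 N. Pads are 22 mm wide; open, the fingers measure 114 mm over their backs; the gripper's body (76 mm by 85 mm) begins 54 mm behind the grasp point. The pads swing forward as they close: fully open they stand 13 mm farther back than shut.
Start: joints at [-1.308, 0.383, 0.016, 1.37, -0.006, 1.388, -0.046], TCP at [199.99, 592.121, 231.279] pointing down, gripper open.
Joint ranges: [-2.95, 2.95], [-0.25, 2.06], [-1.52, 1.56], [0.18, 2.33], [-1.44, 4.58], [0.02, 2.06], [-3.01, 3.01]. Speed limits (rad/s): [2.39, 2.39, 3.01, 3.01, 3.14, 3.14, 3.14].

## Interface

Orientations are given as [roll, pitch, yaw] about the fixed x, y, z axes, in that order (R = Rz(yaw) Ry(pitch) Rx(roll)).
In Python, from rig import observe, get_image, sign_off gives the robot as it stands.
- The arm moves only by the tool send_rows, never from a script. Its argument "motion" is a list of rows, each a list of 7 numbers: the shift along the tool's x, y, z in m, then the turn, a rotation vector about the tool's x, y, z in degrees, then the finger opening in m, from 0 to 0.0854. In form: [[x, y, z, rx, ry, rz, jaw], ...]. A call has 1 to 10 rows; each row is the pose to reach, as a shift and turn from the pose commanded when the call began, along the tool's axes at that moment; what a row does not reach only later rows make up. A row lasts 1/12 s, in which the tool goes at most 41.7 mm and 7.16 degrees, less where a joint would pass 70% of its speed; a pose out of reach is approached as far as the arm can. A call with a gripper value outside its range is refused whole. The fingers move at their own pace and stop on an object; the grip force is fixed at half the most. Time passes only in rows, so rows that repeat a pose let the fingers close. It gives the time, the measured TCP pose, the force, the opening and the grip force at its end, in the units of the state.
- observe(): the state, without advancing time (a new reading comes with each control period).
- get_image(name): name is "side" or "top" or "wrist"; returns a dict with "color" (384x512x3 uint8, red, green, blue), "fx", "fy", "cx", "cy" (pixels), "cam_to_world" (4x4, takes a point from camera to world coordinates). Camera axes: x right, y down, z forward; pixel columns grow to the right and rows downward; lengths in mm; the calibration is good to about 2 mm. A picture is of the moment at which its call begins. There is no depth.
- sign_off(): hands the job in; it is judged then, once.
The state is a dict: "time_s": time; "qpos": joint angles; "joint_vel": joint speeds; "joint_torque": joint torques, N m; "ee_pos": TCP position; "orientation": TCP orientation; "contact_force": force on the tool from outside, world axes, zero at the start; "wrist_torque": the same for the moment, N m; "gripper_width": opening from 0.0 (shut) to 1.0 (fully open); "grasp_force": force on a finger pad.
Only numpy, scipy, OpenCV 4.12 (cv2) and the standard library are available. Lean on these libraries where they do the work, as an engineer would, in place of code of your own. Each camera call takes 0.05 s, during which the arm holds its last target. There are 200 camera calls.

## Task

Get the flat food tin out from behind the three containers on the spice board: first set all three aside, standing on the dark side mat, and leave the tin where it is until they are cleared; then lay the tin in the middle of the small light wooden serving board, its long side along the board's. Finally stand each of the three back on the very dark round spot it came from, upright and centred as it stood. Keep the containers upright throughout and leave the tealight and the white tablet tub alone.

Things in the scene. Friction and masses are not known exactly. Their poses are not given: they have to be found in the camera images.
- squat_jar_mid (a point): centre (half-way up) of the squat glass jar with a wide black lid: upright, round, 60 mm wide (56 to 62 by direction), 83 mm high (lid from 65 mm up), 230 g. z up.
- salt_mill_mid (a point): centre (half-way up) of the salt shaker: slim clear round body with white contents and a grey domed top, 44 mm wide up to 66 mm height, then tapering, 90 mm high in all, 100 g. z up.
- spice_jar_mid (a point): centre (half-way up) of the tall slim spice jar with a red screw cap: round, 42 mm wide below, 45 mm at the cap (top 21 mm), 106 mm high, 110 g. z up. Grip it in its upper half (about 70 mm up), so that the palm clears its top.
- flat_tin_mid (a point): centre (half-way up) of the flat oblong food tin: 63 mm along its x (60 mm at the collider, the way to grip it), 105 mm along its y, 25 mm high, 150 g. It lies on the spice board behind the three containers, about 10 mm from the widest; its long side runs along the row. z up.
- spice_board: fixed brown wooden board, 190 (x) by 262 mm (y); origin under its centre, on the worktop; top 12 mm up. Dark round spots, 70 mm wide, flush, at x -45, y -82, 0, +82 mm: the containers stand on them in any order within about 3 mm. Tin near x +30, y 0. Steel rails 21 mm above the top along x at y +-124 mm. A finger on a container's +x side comes down over the tin: grip 50 mm or more above the top.
- side_mat: fixed flat dark oblong mat, 120 mm along its x by 260 mm along its y, 5 mm thick, empty at the start; origin at the centre of its underside, on the worktop. It has room for the three containers in a row along y. Mat and serving board lie left of the spice board, in either order. (The black round disc farther back is only the kettle's base.)
- serving_board: fixed small light wooden board, 100 mm along its x by 150 mm along its y (long side), 14 mm thick; origin at the centre of its underside, on the worktop. The tin goes in its middle.
- tealight_mid (a point): centre (half-way up) of a round tealight candle in a pale cup, 38 mm wide, 15 mm high, standing behind the middle area, in front of the microwave; a bystander, loose.
- tablet_tub_mid (a point): centre (half-way up) of a small white tablet tub with a pale cap, 35 mm wide, 78 mm high, standing near the tealight; a bystander, loose.
There are look-alikes about, which are no part of the job. Leave any purple or turquoise look-alike of the part that bears salt_mill_mid alone.

How it is judged (in metres and radians):
On the way, in this order (a step that is already met when the one before it is completed fails the run):
1. all three containers stand upright on the side mat, released, the tin still in its place (moved less than 30 mm) (x of squat_jar_mid in the frame of side_mat between -0.06 and 0.06 m and y of squat_jar_mid in the frame of side_mat between -0.13 and 0.13 m and z of squat_jar_mid in the frame of side_mat below 0.0585 m and angle between each of squat_jar_mid, salt_mill_mid, spice_jar_mid's own z axis and vertical below 0.15 rad and x of salt_mill_mid in the frame of side_mat between -0.06 and 0.06 m and y of salt_mill_mid in the frame of side_mat between -0.13 and 0.13 m and z of salt_mill_mid in the frame of side_mat below 0.062 m and x of spice_jar_mid in the frame of side_mat between -0.06 and 0.06 m and y of spice_jar_mid in the frame of side_mat between -0.13 and 0.13 m and z of spice_jar_mid in the frame of side_mat below 0.07 m and contact force between the fingers and squat_jar below 0.1 N and contact force between the fingers and salt_mill below 0.1 N and contact force between the fingers and spice_jar below 0.1 N and distance of flat_tin_mid from where it was at the start of the episode below 0.03 m), for 0.2 s.
2. the tin lies released in the middle of the serving board, all three containers still on the mat (horizontal distance between flat_tin_mid and serving_board below 0.015 m and angle between the x axis of flat_tin_mid and the x axis of serving_board, either way round below 0.26 rad and z of flat_tin_mid in the frame of serving_board below 0.034 m and angle between flat_tin_mid's own z axis and vertical below 0.1 rad and contact force between the fingers and flat_tin below 0.1 N and x of squat_jar_mid in the frame of side_mat between -0.06 and 0.06 m and y of squat_jar_mid in the frame of side_mat between -0.13 and 0.13 m and z of squat_jar_mid in the frame of side_mat below 0.0585 m and angle between each of squat_jar_mid, salt_mill_mid, spice_jar_mid's own z axis and vertical below 0.15 rad and x of salt_mill_mid in the frame of side_mat between -0.06 and 0.06 m and y of salt_mill_mid in the frame of side_mat between -0.13 and 0.13 m and z of salt_mill_mid in the frame of side_mat below 0.062 m and x of spice_jar_mid in the frame of side_mat between -0.06 and 0.06 m and y of spice_jar_mid in the frame of side_mat between -0.13 and 0.13 m and z of spice_jar_mid in the frame of side_mat below 0.07 m), for 0.2 s.
At the end, for the whole second after the job is handed in: the tin lies flat on the serving board, its centre within 15 mm of the board's and its long side within 15 degrees of the board's; each of the three containers stands upright within 15 mm of where it stood at the start; all released and at rest (horizontal distance between flat_tin_mid and serving_board below 0.015 m and angle between the x axis of flat_tin_mid and the x axis of serving_board, either way round below 0.26 rad and z of flat_tin_mid in the frame of serving_board below 0.034 m and angle between each of flat_tin_mid, squat_jar_mid, salt_mill_mid, spice_jar_mid's own z axis and vertical below 0.1 rad and distance of each of squat_jar_mid, salt_mill_mid, spice_jar_mid from where it was at the start of the episode below 0.015 m and linear speed of each of squat_jar, salt_mill, spice_jar, flat_tin below 0.02 m/s); the robot touches nothing.
It fails at once if a container is tipped over (angle between any of squat_jar_mid, salt_mill_mid, spice_jar_mid's own z axis and vertical above 0.6 rad).
It fails at once if the tealight or the tablet tub is shifted by more than 30 mm (distance of any of tealight_mid, tablet_tub_mid from where it was at the start of the episode above 0.03 m).
It also fails if it takes over 134 s, if anything falls off the work surface, if the arm or the gripper's body presses on something with over 40 N, if the wrist force passes 120 N, or if a joint passes its speed limit or range.

## Working session

There is one attempt and no reset: what is moved stays moved. The work goes in short steps, Python scripts to look and compute and a tool call to move; the robot and the scene stay as the last step left them, time stands still between calls to the robot, and variables do not carry over. Pictures are saved under pics/ and viewed, at most 14 in all, crops included, and the job is handed in when it is done.

Besides the shell and the picture viewer there is one more tool, called after "Call:" as a command line: name --pt "numbers of a row" for each row, then --argument value for the rest. send_rows: Moves the arm, as the interface text tells. Its arguments: {"type":"object","properties":{"motion":{"type":"array","items":{"type":"array","items":{"type":"number"}}}},"required":["motion"]}

```bash
ls; mkdir -p pics; python3 - <<'E'
from rig import observe,get_image
import cv2,pickle
s=observe();print(s)
for n in("top","side","wrist"):
    im=get_image(n);pickle.dump(im,open(f"{n}0.pkl","wb"));cv2.imwrite(f"pics/{n}0.png",cv2.cvtColor(im["color"],cv2.COLOR_RGB2BGR));print(n,im["fx"],im["cam_to_world"].round(3).tolist())
E
```

```text
pics
{'time_s': 0.0, 'qpos': array([-1.30787444,  0.38427733,  0.01636468,  1.37115201, -0.00630581,
        1.38818799, -0.04650315]), 'joint_vel': array([ 0.00164021, -0.00050965, -0.00064765, -0.00033443, -0.00139108,
        0.00058156, -0.0014734 ]), 'joint_torque': array([-2.80521017e-04, -6.27568746e+01,  8.43958799e-01, -3.71835423e+01,
        1.64494675e-02,  1.38947638e-02, -3.77566232e-05]), 'ee_pos': array([199.85398902, 591.65917357, 230.25534039]), 'orientation': array([-3.13961719e+00,  2.78840322e-05,  2.81583895e+00]), 'contact_force': array([-0.79126045,  0.29301205,  0.12491979]), 'wrist_torque': array([0.00195069, 0.04034493, 0.02876202]), 'grasp_force': 0.0, 'gripper_width': 1.0000871143926278}
top 355.9264845484717 [[-0.026, -0.982, 0.185, 399.653], [-0.999, 0.03, 0.018, -121.259], [-0.024, -0.184, -0.983, 1111.913], [0.0, 0.0, 0.0, 1.0]]
side 398.77213240191173 [[-0.97, -0.152, 0.191, 373.255], [-0.244, 0.589, -0.77, 789.247], [0.004, -0.793, -0.609, 771.181], [0.0, 0.0, 0.0, 1.0]]
wrist 330.96476654747926 [[0.321, 0.913, 0.252, 135.735], [0.947, -0.309, -0.088, 612.877], [-0.002, 0.267, -0.964, 372.525], [0.0, 0.0, 0.0, 1.0]]
```

View pics/top0.png

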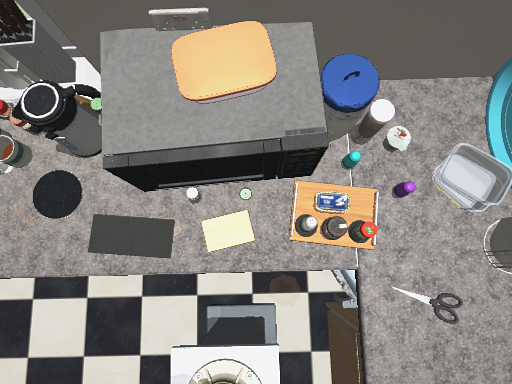

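View pics/side0.png

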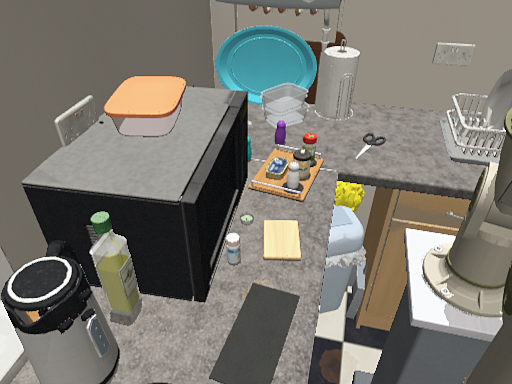

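The top view shows the mat at (132,236), the serving board at (228,231), and the spice board at (335,215). On it are the mill at (308,224), the squat jar at (336,228), the red-cap jar at (367,231) and the tin at (332,201). The tealight is at (245,194) and the tub at (192,194). Look-alikes are the turquoise shaker at (352,158) and the purple one at (405,188). I choose the three on the board, by their description, and check them in a crop.

```bash
cat > h.py <<'E'
import numpy as np,cv2,pickle
from rig import observe,get_image,sign_off
def ray(im,u,v):
    T=im["cam_to_world"];d=T[:3,:3]@np.array([(u-im["cx"])/im["fx"],(v-im["cy"])/im["fy"],1.]);return T[:3,3],d
def onz(im,u,v,z):
    o,d=ray(im,u,v);return (o+d*(z-o[2])/d[2])[:2]
def px(im,p):
    T=im["cam_to_world"];c=T[:3,:3].T@(np.array(p,float)-T[:3,3]);return np.array([im["cx"]+im["fx"]*c[0]/c[2],im["cy"]+im["fy"]*c[1]/c[2]])
def load(n):return pickle.load(open(n+".pkl","rb"))
def grab(name,tag):
    im=get_image(name);pickle.dump(im,open(tag+".pkl","wb"));return im
def crop(im,tag,x0,y0,x1,y1,k):
    c=cv2.cvtColor(im["color"],cv2.COLOR_RGB2BGR)[y0:y1,x0:x1];cv2.imwrite(f"pics/{tag}.png",cv2.resize(c,None,fx=k,fy=k,interpolation=cv2.INTER_CUBIC))
def rect(im,mask,z):
    mask=cv2.morphologyEx(mask.astype(np.uint8),cv2.MORPH_CLOSE,np.ones((3,3)))
    c=max(cv2.findContours(mask,0,2)[0],key=cv2.contourArea)[:,0]
    w=np.array([onz(im,u,v,z) for u,v in c],np.float32)
    return cv2.minAreaRect(w)
E
python3 - <<'E'
from h import *
t=load("top0");s=load("side0")
crop(t,"ct",280,170,390,255,5);crop(s,"cs",235,110,345,205,6)
h=cv2.cvtColor(t["color"],cv2.COLOR_RGB2HSV).astype(int);H,S,V=h[...,0],h[...,1],h[...,2]
U,Vv=np.meshgrid(np.arange(512),np.arange(384))
print("mat",rect(t,(V<70)&(U>84)&(U<180)&(Vv>210)&(Vv<262),5))
print("serv",rect(t,(S>50)&(V>150)&(U>195)&(U<262)&(Vv>205)&(Vv<258),14))
print("spice",rect(t,(S>110)&(U>285)&(U<382)&(Vv>176)&(Vv<253),12))
for n,u,v,z in(("tub",192,194,70),("tea",245,194,15),("mill",308,224,90),("jar",336,228,95),("spice",368,230,118),("tin",332,201,37)):print(n,onz(t,u,v,z))
E
```

```text
mat ((444.4764404296875, 289.7896423339844), (38.12269592285156, 70.80509948730469), 53.02931594848633)
serv ((490.39935302734375, -13.726997375488281), (98.85147094726562, 150.62799072265625), 12.46048355102539)
spice ((531.6152954101562, -345.65936279296875), (266.6338195800781, 188.63052368164062), 81.84970092773438)
tub [597.08240647  84.72899864]
tea [602.36029366 -71.2834816 ]
mill [ 495.59694973 -253.33509511]
jar [ 481.49480155 -331.27207433]
spice [ 471.616232   -414.16935641]
tin [ 568.46960264 -336.76452414]
```

View pics/ct.png

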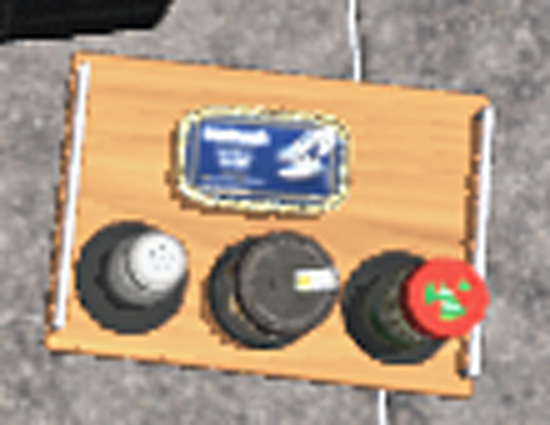

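View pics/cs.png

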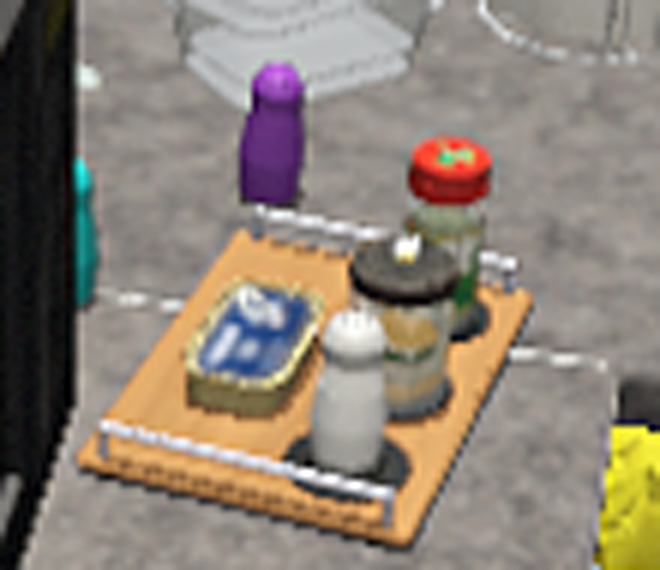

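The crop confirms the choice: the mill with a white-grey top is on the left spot (crop px 158,268), the squat black lid is in the middle (288,283), the red cap is on the right (448,298), and the blue tin is behind at (265,160).

```bash
python3 - <<'E'
from h import *
t=load("top0");s=load("side0")
g=t["color"].max(2).astype(int);print("mat val",g[236,100:170:15],"floor",g[262:268,130],g[205:212,130])
U,Vv=np.meshgrid(np.arange(512),np.arange(384))
for th in(55,75,95):
  m=cv2.medianBlur(((g<th)&(U>84)&(U<180)&(Vv>211)&(Vv<262)).astype(np.uint8),5)
  print("mat",th,rect(t,m,5))
C=lambda u,v:((u+.5)/5-.5+280,(v+.5)/5-.5+170)
print("corners",[onz(t,*C(*p),12).round(1) for p in((77,52),(490,98),(470,395),(45,350))], np.mean([onz(t,*C(*p),12) for p in((77,52),(490,98),(470,395),(45,350))],0))
a=np.deg2rad(-8.15);R=np.array([[np.cos(a),-np.sin(a)],[np.sin(a),np.cos(a)]])
for y in(82,0,-82):print("spot",R@[-45,y]+[531.6,-345.7])
for n,u,v,z in(("mill",158,265,92),("jar",288,283,95),("spice",448,298,118),("tin",265,160,37)):print(n,onz(t,*C(u,v),z))
D=lambda u,v:((u+.5)/6-.5+235,(v+.5)/6-.5+110)
for n,u,v,z in(("mill",357,335,92),("jar",405,265,95),("spice",451,153,118),("tin",255,330,37)):print("side",n,onz(s,*D(u,v),z))
hsv=cv2.cvtColor(t["color"],cv2.COLOR_RGB2HSV).astype(int)
m=(hsv[...,2]>0)&(hsv[...,0]>100)&(hsv[...,0]<130)&(hsv[...,1]>80)&(U>310)&(U<355)&(Vv>188)&(Vv<215)
print("tin blue",rect(t,m,37))
E
```

```text
mat val [72 73 71 72 72] floor [156 169 167 141 142 148] [173 154 163 174 165 161 163]Traceback (most recent call last):
  File "<stdin>", line 7, in <module>
  File "h.py", line 16, in rect
    c=max(cv2.findContours(mask,0,2)[0],key=cv2.contourArea)[:,0]
      ~~~^^^^^^^^^^^^^^^^^^^^^^^^^^^^^^^^^^^^^^^^^^^^^^^^^^^
ValueError: max() iterable argument is empty
```

```bash
python3 - <<'E'
from h import *
t=load("top0");s=load("side0")
g=t["color"].max(2).astype(int)
U,Vv=np.meshgrid(np.arange(512),np.arange(384))
for th in(90,110):
  m=cv2.medianBlur(((g<th)&(U>84)&(U<180)&(Vv>211)&(Vv<262)).astype(np.uint8),3)
  print("mat",th,rect(t,m,5))
C=lambda u,v:((u+.5)/5-.5+280,(v+.5)/5-.5+170)
P=((77,52),(490,98),(470,395),(45,350))
print("corners",[onz(t,*C(*p),12).round(1) for p in P], np.mean([onz(t,*C(*p),12) for p in P],0))
a=np.deg2rad(-8.15);R=np.array([[np.cos(a),-np.sin(a)],[np.sin(a),np.cos(a)]])
for y in(82,0,-82):print("spot",R@[-45,y]+[531.6,-345.7])
for n,u,v,z in(("mill",158,265,92),("jar",288,283,95),("spice",448,298,118),("tin",265,160,37)):print(n,onz(t,*C(u,v),z))
D=lambda u,v:((u+.5)/6-.5+235,(v+.5)/6-.5+110)
for n,u,v,z in(("mill",357,335,92),("jar",405,265,95),("spice",451,153,118),("tin",255,330,37)):print("side",n,onz(s,*D(u,v),z))
hsv=cv2.cvtColor(t["color"],cv2.COLOR_RGB2HSV).astype(int)
m=(hsv[...,0]>100)&(hsv[...,0]<130)&(hsv[...,1]>80)&(U>310)&(U<355)&(Vv>188)&(Vv<215)
print("tin blue",rect(t,m,37))
E
```

```text
mat 90 ((483.77783203125, 287.2080078125), (259.9312438964844, 119.78507232666016), 84.39846801757812)
mat 110 ((483.85150146484375, 287.29913330078125), (260.4420471191406, 121.91968536376953), 84.23029327392578)
corners [array([ 643. , -230.1]), array([ 605.4, -486. ]), array([ 422.7, -457.5]), array([ 456.9, -201.6])] [ 531.97548899 -343.78507736]
spot [ 498.67922676 -258.1487425 ]
spot [ 487.05448554 -339.32056884]
spot [ 475.42974433 -420.49239519]
mill [ 499.14956866 -262.41180262]
jar [ 486.49854188 -335.01284088]
spice [ 473.72690476 -417.65187409]
tin [ 566.5680276  -338.45756754]
side mill [ 499.43461879 -259.33368686]
side jar [ 485.03620883 -329.94086613]
side spice [ 473.97328422 -418.32122243]
side tin [ 566.24360474 -334.95757662]
tin blue ((564.9105224609375, -336.44317626953125), (91.44142150878906, 46.161216735839844), 83.73253631591797)
```

```bash
cat > go.py <<'E'
# usage: go.py x y z yawdeg [...]: shift in tool axes from measured pose to each target
import sys
from h import *
from scipy.spatial.transform import Rotation as Ro
s=observe();R=Ro.from_euler("xyz",s["orientation"])
print("t %.1f tcp %s rpy %s w %.3f"%(s["time_s"],s["ee_pos"].round(1),np.rad2deg(s["orientation"]).round(1),s["gripper_width"]),"q",s["qpos"].round(2))
a=list(map(float,sys.argv[1:]))
for i in range(0,len(a),4):
    d=R.inv().apply(np.array(a[i:i+3])-s["ee_pos"])/1000
    r=(R.inv()*Ro.from_euler("xyz",[180,0,a[i+3]],degrees=True)).as_rotvec(degrees=True)
    print(a[i:i+4],d.round(4),r.round(1))
E
python3 go.py 470 290 260 120 480 0 240 81.85 499 -258 190 81.85
```

```text
t 0.1 tcp [199.9 591.8 230.5] rpy [-179.9   -0.   161.3] w 0.999 q [-1.31  0.38  0.02  1.37 -0.01  1.39 -0.05]
[470.0, 290.0, 260.0, 120.0] [-0.3525 -0.1995 -0.0292] [-0.1  0.  41.3]
[480.0, 0.0, 240.0, 81.85] [-0.4548 -0.471  -0.0088] [-0.1  0.1 79.5]
[499.0, -258.0, 190.0, 81.85] [-0.5553 -0.7093  0.0416] [-0.1  0.1 79.5]
```

Call:
send_rows --pt "-0.3525 -0.1995 -0.03 0 0 41 0.085" --pt "-0.3525 -0.1995 -0.03 0 0 41 0.085" --pt "-0.3525 -0.1995 -0.03 0 0 41 0.085" --pt "-0.3525 -0.1995 -0.03 0 0 41 0.085" --pt "-0.3525 -0.1995 -0.03 0 0 41 0.085" --pt "-0.3525 -0.1995 -0.03 0 0 41 0.085" --pt "-0.3525 -0.1995 -0.03 0 0 41 0.085" --pt "-0.3525 -0.1995 -0.03 0 0 41 0.085" --pt "-0.3525 -0.1995 -0.03 0 0 41 0.085" --pt "-0.3525 -0.1995 -0.03 0 0 41 0.085"

```text
time_s: 0.98
ee_pos: [472.3, 286.6, 261.6]
orientation: [3.141, 0.001, 2.097]
contact_force: [0.4, 0.2, 0.7]
gripper_width: 0.999
grasp_force: 0.0
```

```bash
python3 go.py 480 0 240 90 499 -258 190 81.85
```

```text
t 1.0 tcp [472.3 286.6 261.6] rpy [1.800e+02 1.000e-01 1.202e+02] w 0.999 q [-0.89  0.21  0.34  1.54 -0.07  1.4  -0.02]
[480.0, 0.0, 240.0, 90.0] [-0.2517 -0.1373  0.0218] [ 0.   0.  30.2]
[499.0, -258.0, 190.0, 81.85] [-0.4843 -0.2505  0.072 ] [ 0.   0.  38.3]
```

Call:
send_rows --pt "-0.252 -0.137 0.02 0 0 30 0.085" --pt "-0.252 -0.137 0.02 0 0 30 0.085" --pt "-0.252 -0.137 0.02 0 0 30 0.085" --pt "-0.252 -0.137 0.02 0 0 30 0.085" --pt "-0.252 -0.137 0.02 0 0 30 0.085" --pt "-0.252 -0.137 0.02 0 0 30 0.085" --pt "-0.252 -0.137 0.02 0 0 30 0.085" --pt "-0.252 -0.137 0.02 0 0 30 0.085"

```text
time_s: 1.65
ee_pos: [478.5, -5.4, 241.3]
orientation: [3.141, 0.002, 1.565]
contact_force: [-0.5, -0.9, 0.1]
gripper_width: 0.998
grasp_force: 0.0
```

```bash
python3 go.py 497 -220 220 81.85
```

```text
t 1.6 tcp [478.5  -5.4 241.3] rpy [1.80e+02 1.00e-01 8.97e+01] w 0.998 q [-0.63  0.05  0.6   1.76 -0.03  1.34 -0.03]
[497.0, -220.0, 220.0, 81.85] [-0.2145  0.0198  0.0217] [0.  0.1 7.8]
```

Call:
send_rows --pt "-0.2145 0.02 0.02 0 0 7.8 0.085" --pt "-0.2145 0.02 0.02 0 0 7.8 0.085" --pt "-0.2145 0.02 0.02 0 0 7.8 0.085" --pt "-0.2145 0.02 0.02 0 0 7.8 0.085" --pt "-0.2145 0.02 0.02 0 0 7.8 0.085" --pt "-0.2145 0.02 0.02 0 0 7.8 0.085" --pt "-0.2145 0.02 0.02 0 0 7.8 0.085" --pt "-0.2145 0.02 0.02 0 0 7.8 0.085"

```text
time_s: 2.32
ee_pos: [500.2, -210.9, 220.8]
orientation: [-3.14, 0.0, 1.439]
contact_force: [0.7, 1.0, 0.1]
gripper_width: 0.996
grasp_force: 0.0
```

```bash
python3 go.py 499 -258 140 81.85 499 -258 45 81.85; python3 -c "
from h import *
w=grab('wrist','w1');cv2.imwrite('pics/w1.png',cv2.cvtColor(w['color'],cv2.COLOR_RGB2BGR));print(w['cam_to_world'].round(2).tolist())
for p in((499,-258,92),(486,-335,95),(474,-418,118),(565,-336,37)):print(px(w,p))"
```

```text
t 2.3 tcp [ 500.2 -210.9  220.8] rpy [-179.9    0.    82.4] w 0.996 q [-0.31  0.26  0.78  1.64 -0.18  1.32  0.37]
[499.0, -258.0, 140.0, 81.85] [-0.0468  0.0051  0.0808] [-0.1  0.   0.6]
[499.0, -258.0, 45.0, 81.85] [-0.0468  0.0052  0.1758] [-0.1  0.   0.6]
[[0.99, -0.13, -0.04, 508.87], [-0.13, -0.96, -0.26, -144.73], [-0.0, 0.27, -0.96, 362.98], [0.0, 0.0, 0.0, 1.0]]
[264.56733808 232.4092932 ]
[261.3250841 311.2683156]
[260.33102119 404.120653  ]
[332.50860985 271.04981428]
```

View pics/w1.png

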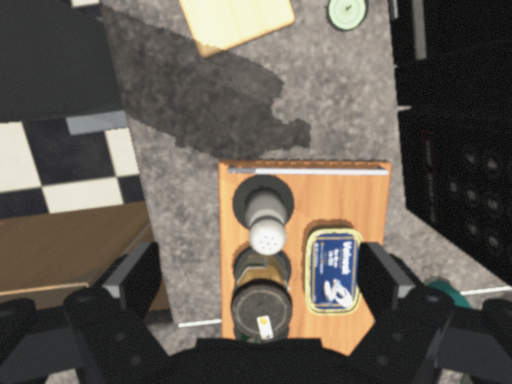

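The wrist view shows the mill top at (268,237), the jar lid at (262,311) and the tin at (333,271). All are within about 4 px of prediction, so I use mill (500,-260), jar (486,-335) and tin (565,-336).

```bash
python3 -c "
from h import *
w=load('w1')
print(onz(w,268,238,100),onz(w,263,204,12),onz(w,262,311,95),onz(w,333,271,37))"; python3 go.py 500 -260 140 81.85 500 -260 44 81.85
```

```text
[ 501.55560961 -260.16758595] [ 498.69017257 -257.46994626] [ 486.66296002 -334.79602529] [ 565.53815158 -336.01031838]
t 2.4 tcp [ 500.5 -209.7  221. ] rpy [-180.    -0.    82.6] w 0.994 q [-0.31  0.26  0.78  1.64 -0.18  1.32  0.37]
[500.0, -260.0, 140.0, 81.85] [-0.05    0.006   0.0809] [-0.  -0.   0.7]
[500.0, -260.0, 44.0, 81.85] [-0.0501  0.0061  0.1769] [-0.  -0.   0.7]
```

Call:
send_rows --pt "-0.025 0.003 0.02 0 0 0.7 0.085" --pt "-0.05 0.006 0.05 0 0 0.7 0.085" --pt "-0.05 0.006 0.08 0 0 0.7 0.085" --pt "-0.05 0.006 0.11 0 0 0.7 0.085" --pt "-0.05 0.006 0.14 0 0 0.7 0.085" --pt "-0.05 0.006 0.16 0 0 0.7 0.085" --pt "-0.05 0.006 0.177 0 0 0.7 0.085" --pt "-0.05 0.006 0.177 0 0 0.7 0.085" --pt "-0.05 0.006 0.177 0 0 0.7 0.085"

```text
time_s: 3.12
ee_pos: [500.0, -259.1, 44.0]
orientation: [-3.14, -0.001, 1.431]
contact_force: [-0.1, -0.4, 0.7]
gripper_width: 0.995
grasp_force: 0.0
```

```bash
python3 go.py 500 -260 44 81.85
```

```text
t 3.1 tcp [ 500.  -259.1   44. ] rpy [-1.799e+02 -1.000e-01  8.200e+01] w 0.995 q [-0.13  0.5   0.71  1.79 -0.38  0.99  0.59]
[500.0, -260.0, 44.0, 81.85] [-0.0009  0.0001 -0.    ] [-0.1 -0.1  0.1]
```

Close on the mill, then lift.

Call:
send_rows --pt "0 0 0 0 0 0 0.03" --pt "0 0 0 0 0 0 0.03" --pt "0 0 0 0 0 0 0.03" --pt "0 0 0 0 0 0 0.03" --pt "0 0 0 0 0 0 0.03" --pt "0 0 0 0 0 0 0.03" --pt "0 0 0 0 0 0 0.03" --pt "0 0 0 0 0 0 0.03"

```text
time_s: 3.78
ee_pos: [500.7, -261.4, 45.9]
orientation: [3.14, -0.0, 1.428]
contact_force: [-2.1, 2.6, 9.9]
gripper_width: 0.433
grasp_force: 59.0
```

```bash
python3 go.py 500 -260 130 82 486 0 140 82 486 210 140 82;  python3 -c "
import numpy as np
a=np.deg2rad(-5.7)
for y in(82,0,-82):print(483.8-np.sin(a)*y,287.3+np.cos(a)*y)"
```

```text
t 3.8 tcp [ 500.7 -261.4   45.9] rpy [179.9  -0.   81.8] w 0.433 q [-0.13  0.5   0.71  1.79 -0.38  1.    0.59]
[500.0, -260.0, 130.0, 82.0] [ 0.0013 -0.0007 -0.0841] [ 0.1 -0.  -0.2]
[486.0, 0.0, 140.0, 82.0] [ 0.2567 -0.0514 -0.0942] [ 0.1 -0.  -0.2]
[486.0, 210.0, 140.0, 82.0] [ 0.4645 -0.0812 -0.0942] [ 0.1 -0.  -0.2]
491.9442194789784 368.89455673682056
483.8 287.3
475.6557805210216 205.70544326317946
```

Call:
send_rows --pt "0 0 -0.012 0 0 0 0.03" --pt "0 0 -0.04 0 0 0 0.03" --pt "0 0 -0.07 0 0 0 0.03" --pt "0 0 -0.09 0 0 0 0.03" --pt "0 0 -0.09 0 0 0 0.03"

```text
time_s: 4.2
ee_pos: [501.9, -263.0, 139.7]
orientation: [3.134, 0.002, 1.427]
contact_force: [1.0, -1.5, 0.1]
gripper_width: 0.428
grasp_force: 60.0
```

```bash
python3 -c "
from h import *
w=grab('wrist','w2');cv2.imwrite('pics/w2.png',cv2.cvtColor(w['color'],cv2.COLOR_RGB2BGR))"; python3 go.py 480 0 140 82 480 60 140 82
```

```text
t 4.2 tcp [ 501.2 -262.1  137.4] rpy [179.7   0.   81.8] w 0.430 q [-0.18  0.39  0.77  1.7  -0.29  1.16  0.53]
[480.0, 0.0, 140.0, 82.0] [ 0.2564 -0.0583 -0.0031] [ 0.3  0.  -0.2]
[480.0, 60.0, 140.0, 82.0] [ 0.3158 -0.0668 -0.0032] [ 0.3  0.  -0.2]
```

View pics/w2.png

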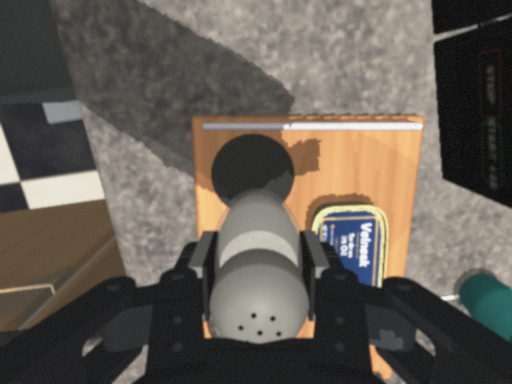

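The mill is held upright and centred (top at (258,305)). The empty spot shows at (253,172).

Call:
send_rows --pt "0.04 -0.009 0 0 0 0 0.03" --pt "0.08 -0.018 0 0 0 0 0.03" --pt "0.12 -0.027 0 0 0 0 0.03" --pt "0.16 -0.036 0 0 0 0 0.03" --pt "0.2 -0.045 0 0 0 0 0.03" --pt "0.24 -0.054 0 0 0 0 0.03" --pt "0.28 -0.06 0 0 0 0 0.03" --pt "0.316 -0.067 0 0 0 0 0.03" --pt "0.316 -0.067 0 0 0 0 0.03"

```text
time_s: 5.0
ee_pos: [476.8, 70.0, 133.3]
orientation: [-3.139, -0.002, 1.44]
contact_force: [0.4, 1.6, -0.1]
gripper_width: 0.429
grasp_force: 60.0
```

```bash
python3 go.py 491 365 140 82
```

```text
t 5.0 tcp [476.8  70.  133.3] rpy [-1.799e+02 -1.000e-01  8.250e+01] w 0.429 q [-0.78  0.17  0.63  1.91 -0.11  1.1  -0.23]
[491.0, 365.0, 140.0, 82.0] [ 0.2943 -0.0246 -0.006 ] [-0.1 -0.1  0.5]
```

Call:
send_rows --pt "0.04 -0.003 -0.002 0 0 0 0.03" --pt "0.08 -0.006 -0.003 0 0 0 0.03" --pt "0.12 -0.009 -0.005 0 0 0 0.03" --pt "0.16 -0.012 -0.006 0 0 0 0.03" --pt "0.2 -0.015 -0.006 0 0 0 0.03" --pt "0.24 -0.019 -0.006 0 0 0 0.03" --pt "0.275 -0.022 -0.006 0 0 0 0.03" --pt "0.294 -0.0245 -0.006 0 0 0 0.03" --pt "0.294 -0.0245 -0.006 0 0 0 0.03" --pt "0.294 -0.0245 -0.006 0 0 0 0.03"

```text
time_s: 5.83
ee_pos: [495.0, 356.3, 138.8]
orientation: [-3.14, 0.002, 1.431]
contact_force: [-0.7, -0.8, -2.5]
gripper_width: 0.43
grasp_force: 60.0
```

Call:
send_rows --pt "0 0 0 0 0 0 0.03" --pt "0 0 0 0 0 0 0.03"

```text
time_s: 6.0
ee_pos: [496.5, 353.5, 140.0]
orientation: [-3.141, 0.001, 1.426]
contact_force: [0.1, -0.1, -1.1]
gripper_width: 0.423
grasp_force: 60.0
```

```bash
python3 go.py 491 365 40 82
```

```text
t 6.0 tcp [496.5 353.5 140. ] rpy [-1.80e+02  1.00e-01  8.17e+01] w 0.423 q [-1.03  0.44  0.48  1.56 -0.21  1.2  -0.66]
[491.0, 365.0, 40.0, 82.0] [ 0.0107 -0.007   0.1   ] [-0.   0.1 -0.3]
```

Call:
send_rows --pt "0.005 -0.003 0.02 0 0 0 0.03" --pt "0.0107 -0.007 0.045 0 0 0 0.03" --pt "0.0107 -0.007 0.07 0 0 0 0.03" --pt "0.0107 -0.007 0.086 0 0 0 0.03" --pt "0.0107 -0.007 0.094 0 0 0 0.03" --pt "0.0107 -0.007 0.098 0 0 0 0.03" --pt "0.0107 -0.007 0.1 0 0 0 0.03" --pt "0.0107 -0.007 0.1 0 0 0 0.03"

```text
time_s: 6.67
ee_pos: [491.2, 367.0, 41.1]
orientation: [3.141, -0.001, 1.427]
contact_force: [-0.4, 0.2, -0.4]
gripper_width: 0.425
grasp_force: 60.0
```

Call:
send_rows --pt "0 0 0 0 0 0 0.03" --pt "0 0 0 0 0 0 0.03"

```text
time_s: 6.83
ee_pos: [491.2, 367.6, 41.5]
orientation: [3.14, -0.001, 1.428]
contact_force: [0.5, 0.2, -0.5]
gripper_width: 0.428
grasp_force: 60.0
```

Call:
send_rows --pt "0 0 0.001 0 0 0 0.03" --pt "0 0 0.002 0 0 0 0.03" --pt "0 0 0.002 0 0 0 0.03"

```text
time_s: 7.08
ee_pos: [490.8, 367.7, 39.0]
orientation: [3.141, -0.001, 1.428]
contact_force: [-0.3, -0.4, 3.4]
gripper_width: 0.424
grasp_force: 60.7
```

Call:
send_rows --pt "0 0 0 0 0 0 0.085" --pt "0 0 0 0 0 0 0.085" --pt "0 0 0 0 0 0 0.085" --pt "0 0 0 0 0 0 0.085" --pt "0 0 0 0 0 0 0.085" --pt "0 0 0 0 0 0 0.085"

```text
time_s: 7.58
ee_pos: [490.5, 367.2, 38.2]
orientation: [-3.142, 0.0, 1.428]
contact_force: [-0.2, 0.2, -0.0]
gripper_width: 0.998
grasp_force: 0.0
```

```bash
python3 go.py 491 365 180 82
```

```text
t 7.6 tcp [490.5 367.2  38.2] rpy [-180.     0.    81.8] w 0.998 q [-1.02  0.55  0.44  1.65 -0.27  1.01 -0.64]
[491.0, 365.0, 180.0, 82.0] [-0.0022  0.0008 -0.1418] [-0.   0.  -0.2]
```

Call:
send_rows --pt "0 0 -0.035 0 0 0 0.085" --pt "0 0 -0.07 0 0 0 0.085" --pt "0 0 -0.105 0 0 0 0.085" --pt "-0.03 0.003 -0.13 0 0 0 0.085" --pt "-0.07 0.009 -0.137 0 0 0 0.085" --pt "-0.11 0.015 -0.137 0 0 0 0.085" --pt "-0.15 0.02 -0.137 0 0 0 0.085" --pt "-0.19 0.026 -0.137 0 0 0 0.085" --pt "-0.23 0.031 -0.137 0 0 0 0.085" --pt "-0.27 0.037 -0.137 0 0 0 0.085"

```text
time_s: 8.42
ee_pos: [488.3, 92.9, 175.4]
orientation: [3.141, -0.001, 1.428]
contact_force: [1.5, -0.2, -0.4]
gripper_width: 0.998
grasp_force: 0.0
```

Call:
send_rows --pt "-0.04 0.005 0 0 0 0 0.085" --pt "-0.08 0.011 0 0 0 0 0.085" --pt "-0.12 0.016 0 0 0 0 0.085" --pt "-0.16 0.022 0 0 0 0 0.085" --pt "-0.2 0.027 0 0 0 0 0.085" --pt "-0.24 0.033 0 0 0 0 0.085" --pt "-0.28 0.038 0 0 0 0 0.085" --pt "-0.32 0.044 0 0 0 0 0.085" --pt "-0.36 0.05 0 0 0 0 0.085" --pt "-0.4 0.056 0 0 0 0 0.085"

```text
time_s: 9.25
ee_pos: [487.3, -310.9, 175.4]
orientation: [3.141, -0.0, 1.429]
contact_force: [0.9, 0.8, 1.2]
gripper_width: 0.994
grasp_force: 0.0
```

Call:
send_rows --pt "0 0 0 0 0 0 0.085" --pt "0 0 0 0 0 0 0.085" --pt "0 0 0 0 0 0 0.085"

```text
time_s: 9.5
ee_pos: [487.2, -309.3, 175.0]
orientation: [-3.141, -0.0, 1.427]
contact_force: [-0.6, 0.2, -0.5]
gripper_width: 0.997
grasp_force: 0.0
```

```bash
python3 go.py 486.5 -335 44 81.9;python3 -c "
from h import *
w=grab('wrist','w3');t=grab('top','t3');crop(t,'t3',80,180,180,270,5)
cv2.imwrite('pics/w3.png',cv2.cvtColor(w['color'],cv2.COLOR_RGB2BGR))
for p in((486.5,-335,95),(474,-418,118),(565.5,-336,37)):print(px(w,p))"
```

```text
t 9.5 tcp [ 487.2 -309.3  175. ] rpy [-180.    -0.    81.8] w 0.997 q [-0.13  0.4   0.84  1.62 -0.31  1.26  0.62]
[486.5, -335.0, 44.0, 81.9] [-0.0256  0.0031  0.131 ] [-0.  -0.  -0.1]
[262.93243387 231.48828624]
[262.318555   351.99332214]
[350.94546198 195.12044005]
```

View pics/w3.png

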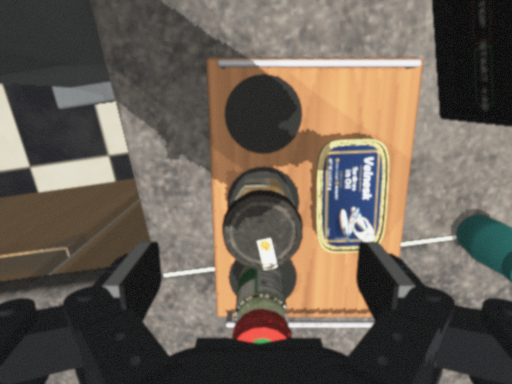

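The jar lid is at (263,229), within 2 px of prediction, and the tin is clear of the right finger. Descend.

Call:
send_rows --pt "-0.024 0.003 0.01 0 0 0 0.085" --pt "-0.024 0.003 0.03 0 0 0 0.085" --pt "-0.024 0.003 0.06 0 0 0 0.085" --pt "-0.024 0.003 0.09 0 0 0 0.085" --pt "-0.024 0.003 0.115 0 0 0 0.085" --pt "-0.024 0.003 0.129 0 0 0 0.085" --pt "-0.024 0.003 0.129 0 0 0 0.085" --pt "-0.024 0.003 0.129 0 0 0 0.085"

```text
time_s: 10.27
ee_pos: [487.4, -332.5, 46.6]
orientation: [-3.141, -0.0, 1.43]
contact_force: [0.1, -0.2, 0.5]
gripper_width: 0.998
grasp_force: 0.0
```

Call:
send_rows --pt "0 0 0 0 0 0 0.03" --pt "0 0 0 0 0 0 0.03" --pt "0 0 0 0 0 0 0.03" --pt "0 0 0 0 0 0 0.03" --pt "0 0 0 0 0 0 0.03" --pt "0 0 0 0 0 0 0.03"

```text
time_s: 10.77
ee_pos: [488.1, -334.1, 48.6]
orientation: [3.138, 0.001, 1.428]
contact_force: [-1.0, 1.9, 7.1]
gripper_width: 0.692
grasp_force: 63.0
```

Call:
send_rows --pt "0 0 -0.012 0 0 0 0.03" --pt "0 0 -0.03 0 0 0 0.03" --pt "0 0 -0.06 0 0 0 0.03" --pt "0 0 -0.09 0 0 0 0.03" --pt "0 0 -0.09 0 0 0 0.03" --pt "0 0 -0.09 0 0 0 0.03" --pt "0 0 -0.09 0 0 0 0.03"

```text
time_s: 11.35
ee_pos: [486.9, -333.1, 136.6]
orientation: [3.141, -0.0, 1.428]
contact_force: [-0.2, 0.2, -1.6]
gripper_width: 0.687
grasp_force: 65.1
```

```bash
python3 go.py 484 286 136 81.9;python3 -c "
from h import *
w=grab('wrist','w4')
cv2.imwrite('pics/w4.png',cv2.cvtColor(w['color'],cv2.COLOR_RGB2BGR))"
```

```text
t 11.3 tcp [ 486.9 -333.1  136.6] rpy [180.   -0.   81.8] w 0.687 q [-0.07  0.47  0.82  1.63 -0.36  1.2   0.69]
[484.0, 286.0, 136.0, 81.9] [ 0.6124 -0.0908  0.0008] [ 0.  -0.  -0.1]
```

View pics/w4.png

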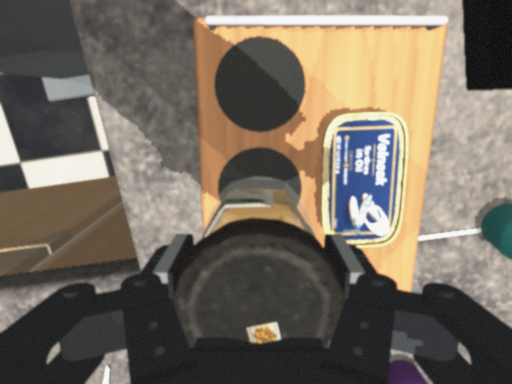

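The jar is held centred (lid at (262,310)) and the tin is undisturbed.

Call:
send_rows --pt "0.035 -0.005 0 0 0 0 0.03" --pt "0.07 -0.01 0 0 0 0 0.03" --pt "0.11 -0.016 0 0 0 0 0.03" --pt "0.15 -0.022 0 0 0 0 0.03" --pt "0.19 -0.028 0 0 0 0 0.03" --pt "0.23 -0.034 0 0 0 0 0.03" --pt "0.27 -0.04 0 0 0 0 0.03" --pt "0.31 -0.046 0 0 0 0 0.03" --pt "0.35 -0.052 0 0 0 0 0.03" --pt "0.39 -0.058 0 0 0 0 0.03"

```text
time_s: 12.23
ee_pos: [483.6, 62.9, 135.4]
orientation: [-3.14, 0.001, 1.428]
contact_force: [1.0, 0.6, -3.0]
gripper_width: 0.686
grasp_force: 65.3
```

Call:
send_rows --pt "0.04 -0.006 0 0 0 0 0.03" --pt "0.08 -0.012 0 0 0 0 0.03" --pt "0.12 -0.018 0 0 0 0 0.03" --pt "0.16 -0.024 0 0 0 0 0.03" --pt "0.195 -0.029 0 0 0 0 0.03" --pt "0.215 -0.032 0 0 0 0 0.03" --pt "0.2225 -0.033 0 0 0 0 0.03" --pt "0.2225 -0.033 0 0 0 0 0.03" --pt "0.2225 -0.033 0 0 0 0 0.03" --pt "0.2225 -0.033 0 0 0 0 0.03"

```text
time_s: 13.07
ee_pos: [484.2, 283.4, 135.9]
orientation: [-3.141, 0.002, 1.425]
contact_force: [0.0, 0.2, -1.7]
gripper_width: 0.689
grasp_force: 65.3
```

```bash
python3 go.py 484 286 39.5 81.9
```

```text
t 13.1 tcp [484.2 283.4 135.9] rpy [-1.80e+02  1.00e-01  8.17e+01] w 0.689 q [-1.06  0.35  0.59  1.7  -0.21  1.15 -0.56]
[484.0, 286.0, 39.5, 81.9] [ 0.0027 -0.0005  0.0964] [-0.   0.1 -0.2]
```

Call:
send_rows --pt "0.003 0 0.02 0 0 0 0.03" --pt "0.003 0 0.045 0 0 0 0.03" --pt "0.003 0 0.07 0 0 0 0.03" --pt "0.003 0 0.085 0 0 0 0.03" --pt "0.003 0 0.092 0 0 0 0.03" --pt "0.003 0 0.094 0 0 0 0.03" --pt "0.003 0 0.096 0 0 0 0.03" --pt "0.003 0 0.096 0 0 0 0.03" --pt "0.003 0 0.096 0 0 0 0.03"

```text
time_s: 13.82
ee_pos: [485.4, 288.2, 41.6]
orientation: [3.14, -0.001, 1.427]
contact_force: [-0.9, -2.4, 3.4]
gripper_width: 0.69
grasp_force: 65.4
```

Call:
send_rows --pt "0 0 0 0 0 0 0.03" --pt "0 0 0 0 0 0 0.085" --pt "0 0 0 0 0 0 0.085" --pt "0 0 0 0 0 0 0.085" --pt "0 0 0 0 0 0 0.085" --pt "0 0 0 0 0 0 0.085" --pt "0 0 0 0 0 0 0.085"

```text
time_s: 14.4
ee_pos: [484.2, 289.0, 40.2]
orientation: [-3.141, 0.0, 1.429]
contact_force: [-0.2, 0.3, 0.3]
gripper_width: 0.995
grasp_force: 0.0
```

```bash
python3 go.py 475 -418 195 81.9
```

```text
t 14.4 tcp [484.2 289.   40.2] rpy [-180.     0.    81.8] w 0.995 q [-1.03  0.47  0.55  1.79 -0.29  0.97 -0.5 ]
[475.0, -418.0, 195.0, 81.9] [-0.7012  0.0911 -0.1548] [-0.   0.  -0.1]
```

Call:
send_rows --pt "0 0 -0.035 0 0 0 0.085" --pt "0 0 -0.07 0 0 0 0.085" --pt "0 0 -0.105 0 0 0 0.085" --pt "-0.025 0.003 -0.135 0 0 0 0.085" --pt "-0.06 0.008 -0.155 0 0 0 0.085" --pt "-0.1 0.013 -0.155 0 0 0 0.085" --pt "-0.14 0.018 -0.155 0 0 0 0.085" --pt "-0.18 0.023 -0.155 0 0 0 0.085" --pt "-0.22 0.029 -0.155 0 0 0 0.085" --pt "-0.26 0.034 -0.155 0 0 0 0.085"

```text
time_s: 15.23
ee_pos: [480.7, 24.9, 195.5]
orientation: [3.141, -0.001, 1.429]
contact_force: [1.8, -0.1, 0.3]
gripper_width: 0.994
grasp_force: 0.0
```

Call:
send_rows --pt "-0.04 0.005 0 0 0 0 0.085" --pt "-0.08 0.01 0 0 0 0 0.085" --pt "-0.12 0.016 0 0 0 0 0.085" --pt "-0.16 0.021 0 0 0 0 0.085" --pt "-0.2 0.026 0 0 0 0 0.085" --pt "-0.24 0.031 0 0 0 0 0.085" --pt "-0.28 0.036 0 0 0 0 0.085" --pt "-0.32 0.042 0 0 0 0 0.085" --pt "-0.36 0.047 0 0 0 0 0.085" --pt "-0.4 0.053 0 0 0 0 0.085"

```text
time_s: 16.07
ee_pos: [476.5, -378.5, 195.0]
orientation: [-3.141, -0.0, 1.429]
contact_force: [0.7, 0.9, 0.9]
gripper_width: 0.995
grasp_force: 0.0
```

Call:
send_rows --pt "-0.01 0.001 0 0 0 0 0.085" --pt "-0.01 0.001 0 0 0 0 0.085" --pt "-0.01 0.001 0 0 0 0 0.085" --pt "-0.01 0.001 0 0 0 0 0.085"

```text
time_s: 16.4
ee_pos: [476.8, -385.7, 195.0]
orientation: [-3.141, -0.001, 1.43]
contact_force: [0.2, -0.4, 0.2]
gripper_width: 0.994
grasp_force: 0.0
```

```bash
python3 -c "
from h import *
w=grab('wrist','w5')
for p in((474,-418,118),(565.5,-336,37)):print(px(w,p))
hsv=cv2.cvtColor(w['color'],cv2.COLOR_RGB2HSV);H,S,V=cv2.split(hsv)
m=(((H<8)|(H>172))&(S>140)&(V>60)).astype(np.uint8);n,l,st,c=cv2.connectedComponentsWithStats(m)
for i in np.argsort(-st[1:,4])[:3]+1:print(st[i],c[i],onz(w,*c[i],118))
m=((H>100)&(H<130)&(S>80)).astype(np.uint8);n,l,st,c=cv2.connectedComponentsWithStats(m)
for i in np.argsort(-st[1:,4])[:2]+1:print(st[i],c[i],onz(w,*c[i],37))
"; python3 go.py 475 -418 65 81.9
```

```text
[261.28142997 241.89205093]
[350.63980805 104.62295436]
[ 231  206   61   64 2451] [261.18319053 237.08323133] [ 474.45022443 -414.29863356]
[ 328   61   49   92 2096] [349.24236641 103.19704198] [ 564.36900363 -334.61442472]
[333  53  42   4 120] [353.15833333  54.49166667] [ 570.41080246 -295.2519205 ]
t 16.4 tcp [ 477.1 -385.3  195.2] rpy [ 1.8e+02 -1.0e-01  8.2e+01] w 0.994 q [-0.01  0.5   0.92  1.49 -0.4   1.35  0.79]
[475.0, -418.0, 65.0, 81.9] [-0.0328  0.0025  0.1301] [ 0.  -0.1  0.1]
```

Call:
send_rows --pt "-0.015 0.001 0.005 0 0 0 0.085" --pt "-0.031 0.002 0.015 0 0 0 0.085" --pt "-0.031 0.002 0.03 0 0 0 0.085" --pt "-0.031 0.002 0.06 0 0 0 0.085" --pt "-0.031 0.002 0.09 0 0 0 0.085" --pt "-0.031 0.002 0.115 0 0 0 0.085" --pt "-0.031 0.002 0.132 0 0 0 0.085" --pt "-0.031 0.002 0.132 0 0 0 0.085" --pt "-0.031 0.002 0.132 0 0 0 0.085"

```text
time_s: 17.2
ee_pos: [474.4, -416.1, 63.1]
orientation: [-3.14, -0.001, 1.431]
contact_force: [0.5, 0.7, 0.9]
gripper_width: 0.992
grasp_force: 0.0
```

Call:
send_rows --pt "0 0 0 0 0 0 0.03" --pt "0 0 0 0 0 0 0.03" --pt "0 0 0 0 0 0 0.03" --pt "0 0 0 0 0 0 0.03" --pt "0 0 0 0 0 0 0.03" --pt "0 0 0 0 0 0 0.03" --pt "0 0 0 0 0 0 0.03" --pt "0 0 0 0 0 0 0.03"

```text
time_s: 17.87
ee_pos: [474.3, -418.4, 65.0]
orientation: [3.14, 0.001, 1.428]
contact_force: [-1.2, 2.0, 6.9]
gripper_width: 0.499
grasp_force: 60.0
```

Call:
send_rows --pt "0 0 -0.012 0 0 0 0.03" --pt "0 0 -0.03 0 0 0 0.03" --pt "0 0 -0.06 0 0 0 0.03" --pt "0 0 -0.085 0 0 0 0.03" --pt "0 0 -0.085 0 0 0 0.03" --pt "0 0 -0.085 0 0 0 0.03"

```text
time_s: 18.37
ee_pos: [474.4, -418.8, 150.9]
orientation: [3.138, 0.002, 1.428]
contact_force: [-0.7, 0.4, -1.8]
gripper_width: 0.504
grasp_force: 61.0
```

```bash
python3 go.py 476 206 150 81.9;python3 -c "
from h import *
w=grab('wrist','w6')
cv2.imwrite('pics/w6.png',cv2.cvtColor(w['color'],cv2.COLOR_RGB2BGR))"
```

```text
t 18.4 tcp [ 474.4 -418.8  150.9] rpy [1.798e+02 1.000e-01 8.180e+01] w 0.504 q [ 0.07  0.58  0.88  1.5  -0.46  1.28  0.86]
[476.0, 206.0, 150.0, 81.9] [ 6.187e-01 -8.730e-02 -6.000e-04] [ 0.2  0.1 -0.1]
```

View pics/w6.png

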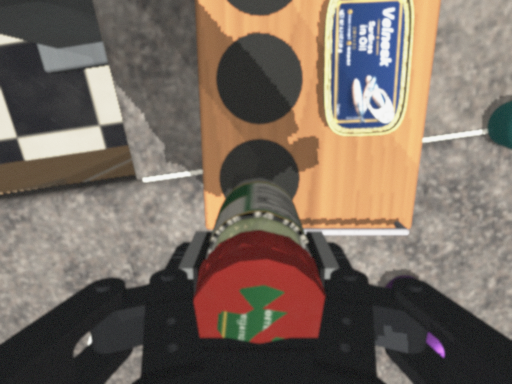

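The spice jar is held upright (cap at (260,285)).

Call:
send_rows --pt "0.035 -0.005 0 0 0 0 0.03" --pt "0.07 -0.01 0 0 0 0 0.03" --pt "0.11 -0.016 0 0 0 0 0.03" --pt "0.15 -0.022 0 0 0 0 0.03" --pt "0.19 -0.027 0 0 0 0 0.03" --pt "0.23 -0.033 0 0 0 0 0.03" --pt "0.27 -0.038 0 0 0 0 0.03" --pt "0.31 -0.044 0 0 0 0 0.03" --pt "0.35 -0.05 0 0 0 0 0.03" --pt "0.39 -0.055 0 0 0 0 0.03"

```text
time_s: 19.25
ee_pos: [473.4, -21.9, 147.5]
orientation: [-3.14, 0.0, 1.428]
contact_force: [0.9, 0.5, -1.0]
gripper_width: 0.504
grasp_force: 61.2
```

Call:
send_rows --pt "0.04 -0.006 0 0 0 0 0.03" --pt "0.08 -0.012 0 0 0 0 0.03" --pt "0.12 -0.017 0 0 0 0 0.03" --pt "0.16 -0.023 0 0 0 0 0.03" --pt "0.195 -0.028 0 0 0 0 0.03" --pt "0.22 -0.031 0 0 0 0 0.03" --pt "0.228 -0.032 0 0 0 0 0.03" --pt "0.228 -0.032 0 0 0 0 0.03" --pt "0.228 -0.032 0 0 0 0 0.03" --pt "0.228 -0.032 0 0 0 0 0.03"

```text
time_s: 20.08
ee_pos: [475.5, 204.0, 147.9]
orientation: [-3.141, 0.001, 1.426]
contact_force: [0.4, 0.5, -0.5]
gripper_width: 0.499
grasp_force: 61.2
```

```bash
python3 go.py 476 206 56.5 81.9
```

```text
t 20.1 tcp [475.5 204.  147.9] rpy [-1.80e+02  1.00e-01  8.17e+01] w 0.499 q [-1.12  0.26  0.77  1.81 -0.19  1.15 -0.44]
[476.0, 206.0, 56.5, 81.9] [0.0021 0.0003 0.0914] [-0.   0.1 -0.2]
```

Call:
send_rows --pt "0.001 0 0.02 0 0 0 0.03" --pt "0.001 0 0.045 0 0 0 0.03" --pt "0.001 0 0.068 0 0 0 0.03" --pt "0.001 0 0.08 0 0 0 0.03" --pt "0.001 0 0.087 0 0 0 0.03" --pt "0.001 0 0.09 0 0 0 0.03" --pt "0.001 0 0.091 0 0 0 0.03" --pt "0.001 0 0.091 0 0 0 0.03" --pt "0.001 0 0.091 0 0 0 0.03" --pt "0.001 0 0.091 0 0 0 0.03"

```text
time_s: 20.92
ee_pos: [476.2, 207.5, 58.0]
orientation: [3.141, -0.001, 1.428]
contact_force: [-0.3, -0.5, -1.1]
gripper_width: 0.494
grasp_force: 61.2
```

Call:
send_rows --pt "0 0 0.001 0 0 0 0.03" --pt "0 0 0.001 0 0 0 0.085" --pt "0 0 0.001 0 0 0 0.085" --pt "0 0 0.001 0 0 0 0.085" --pt "0 0 0.001 0 0 0 0.085" --pt "0 0 0.001 0 0 0 0.085" --pt "0 0 0.001 0 0 0 0.085"

```text
time_s: 21.5
ee_pos: [475.6, 207.2, 56.2]
orientation: [-3.141, 0.0, 1.428]
contact_force: [0.3, 0.1, 0.1]
gripper_width: 0.996
grasp_force: 0.0
```

```bash
python3 go.py 475 206 190 81.9 565 -312 190 82; python3 -c "
import numpy as np;from h import *;t=load('top0')
print(rect(t,(lambda h,U,V:(h[...,1]>50)&(h[...,2]>150)&(U>195)&(U<262)&(V>205)&(V<258))(cv2.cvtColor(t['color'],cv2.COLOR_RGB2HSV),*np.meshgrid(np.arange(512),np.arange(384))),14))
s=load('side0');h=cv2.cvtColor(s['color'],cv2.COLOR_RGB2HSV);U,V=np.meshgrid(np.arange(512),np.arange(384))
print(rect(s,(h[...,0]>14)&(h[...,0]<32)&(h[...,1]>60)&(h[...,2]>170)&(U>255)&(U<308)&(V>215)&(V<262),14))
"
```

```text
t 21.5 tcp [475.6 207.2  56.2] rpy [-180.     0.    81.8] w 0.996 q [-1.06  0.39  0.71  1.9  -0.3   0.97 -0.35]
[475.0, 206.0, 190.0, 81.9] [-0.0013 -0.0004 -0.1338] [-0.   0.  -0.1]
[565.0, -312.0, 190.0, 82.0] [-0.5013  0.1622 -0.1337] [-0.   0.  -0.2]
((490.39935302734375, -13.726997375488281), (98.85147094726562, 150.62799072265625), 12.46048355102539)
((489.0271301269531, -9.644317626953125), (98.4237289428711, 152.6228485107422), 12.086657524108887)
```

Call:
send_rows --pt "0 0 -0.035 0 0 0 0.085" --pt "0 0 -0.07 0 0 0 0.085" --pt "0 0 -0.105 0 0 0 0.085" --pt "-0.025 0.003 -0.13 0 0 0 0.085" --pt "-0.06 0.01 -0.134 0 0 0 0.085" --pt "-0.1 0.017 -0.134 0 0 0 0.085" --pt "-0.14 0.024 -0.134 0 0 0 0.085" --pt "-0.18 0.03 -0.134 0 0 0 0.085" --pt "-0.22 0.037 -0.134 0 0 0 0.085" --pt "-0.26 0.044 -0.134 0 0 0 0.085"

```text
time_s: 22.33
ee_pos: [481.8, -58.2, 190.5]
orientation: [3.141, -0.001, 1.429]
contact_force: [1.9, 0.6, 0.5]
gripper_width: 0.997
grasp_force: 0.0
```

Call:
send_rows --pt "-0.04 0.007 0 0 0 0 0.085" --pt "-0.08 0.014 0 0 0 0 0.085" --pt "-0.12 0.021 0 0 0 0 0.085" --pt "-0.16 0.028 0 0 0 0 0.085" --pt "-0.2 0.035 0 0 0 0 0.085" --pt "-0.22 0.045 0 0 0 0 0.085" --pt "-0.24 0.06 0 0 0 0 0.085" --pt "-0.24 0.06 0 0 0 0 0.085" --pt "-0.24 0.06 0 0 0 0 0.085" --pt "-0.24 0.06 0 0 0 0 0.085"

```text
time_s: 23.17
ee_pos: [507.3, -302.0, 189.9]
orientation: [-3.141, -0.0, 1.428]
contact_force: [0.8, 0.6, -0.6]
gripper_width: 0.994
grasp_force: 0.0
```

```bash
python3 -c "
from h import *
w=grab('wrist','w7');s=grab('side','s7')
cv2.imwrite('pics/w7.png',cv2.cvtColor(w['color'],cv2.COLOR_RGB2BGR))
crop(s,'s7',180,120,380,384,2.2)
U,V=np.meshgrid(np.arange(512),np.arange(384))
H,S,X=cv2.split(cv2.cvtColor(w['color'],cv2.COLOR_RGB2HSV))
m=((H>100)&(H<130)&(S>80)).astype(np.uint8);m=cv2.morphologyEx(m,cv2.MORPH_CLOSE,np.ones((9,9)));n,l,st,c=cv2.connectedComponentsWithStats(m)
for i in np.argsort(-st[1:,4])[:2]+1:print(st[i],c[i],onz(w,*c[i],37),rect(w,l==i,37))
"; python3 go.py 565 -336 25 82
```

```text
[ 305  155   49   93 3014] [325.95885866 196.44658261] [ 566.18182865 -331.59054337] ((568.1444702148438, -338.1864929199219), (90.48200225830078, 44.24166488647461), 83.93268585205078)
[  0 334  18  18 144] [  9.36805556 342.52777778] [ 219.49580866 -444.84989494] ((219.78282165527344, -445.33502197265625), (23.509822845458984, 15.022787094116211), 25.98292350769043)
t 23.3 tcp [ 507.7 -301.1  190.2] rpy [-180.    -0.    81.9] w 0.996 q [-0.23  0.47  0.98  1.56 -0.4   1.32  0.66]
[565.0, -336.0, 25.0, 82.0] [-0.0266  0.0617  0.1652] [-0.  -0.  -0.1]
```

View pics/s7.png

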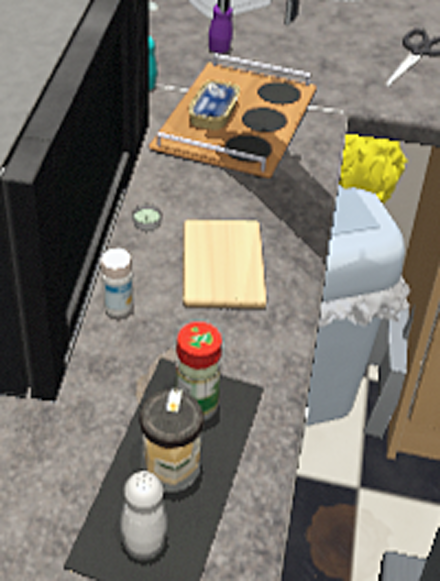

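View pics/w7.png

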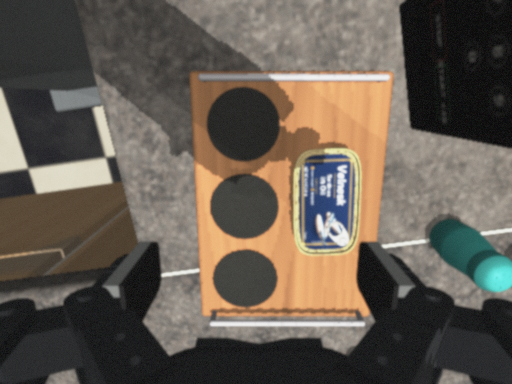

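All three stand on the mat (side crop: cap (199,340), lid (171,415), mill (144,515)). The tin outline is centred at (327,202) in the wrist view, in place, and the turquoise look-alike is clear.

Call:
send_rows --pt "-0.013 0.032 0.01 0 0 -1 0.085" --pt "-0.026 0.063 0.03 0 0 -1 0.085" --pt "-0.026 0.063 0.06 0 0 -1 0.085" --pt "-0.026 0.063 0.09 0 0 -1 0.085" --pt "-0.026 0.063 0.12 0 0 -1 0.085" --pt "-0.026 0.063 0.145 0 0 -1 0.085" --pt "-0.026 0.063 0.165 0 0 -1 0.085" --pt "-0.026 0.063 0.175 0 0 -1 0.085" --pt "-0.026 0.063 0.177 0 0 -1 0.085" --pt "-0.026 0.063 0.177 0 0 -1 0.085"

```text
time_s: 24.1
ee_pos: [566.6, -336.3, 13.6]
orientation: [-3.141, -0.0, 1.447]
contact_force: [0.1, 0.1, 0.9]
gripper_width: 0.998
grasp_force: 0.0
```

Call:
send_rows --pt "0 0 0 0 0 0 0.085" --pt "0 0 0 0 0 0 0.04" --pt "0 0 0 0 0 0 0.04" --pt "0 0 0 0 0 0 0.04" --pt "0 0 0 0 0 0 0.04" --pt "0 0 0 0 0 0 0.04" --pt "0 0 0 0 0 0 0.04"

```text
time_s: 24.68
ee_pos: [567.0, -337.6, 15.2]
orientation: [3.139, 0.0, 1.446]
contact_force: [-1.5, 1.4, 6.8]
gripper_width: 0.679
grasp_force: 63.1
```

Call:
send_rows --pt "0 0 -0.012 0 0 0 0.04" --pt "0 0 -0.03 0 0 0 0.04" --pt "0 0 -0.06 0 0 0 0.04" --pt "0 0 -0.09 0 0 0 0.04" --pt "0 0 -0.1 0 0 0 0.04" --pt "0 0 -0.1 0 0 0 0.04" --pt "0 0 -0.1 0 0 0 0.04"

```text
time_s: 25.27
ee_pos: [566.4, -337.1, 113.6]
orientation: [3.141, -0.0, 1.446]
contact_force: [-0.8, 0.4, -2.2]
gripper_width: 0.68
grasp_force: 64.7
```

```bash
python3 -c "
from h import *
w=grab('wrist','w8');cv2.imwrite('pics/w8.png',cv2.cvtColor(w['color'],cv2.COLOR_RGB2BGR))
"; python3 go.py 490 -12 110 102.2
```

```text
t 25.3 tcp [ 565.9 -336.5  112.2] rpy [-1.799e+02 -1.000e-01  8.280e+01] w 0.688 q [-0.08  0.68  0.88  1.45 -0.53  1.26  0.73]
[490.0, -12.0, 110.0, 102.2] [ 0.3125 -0.1157  0.0027] [ -0.1  -0.1 -19.4]
```

View pics/w8.png

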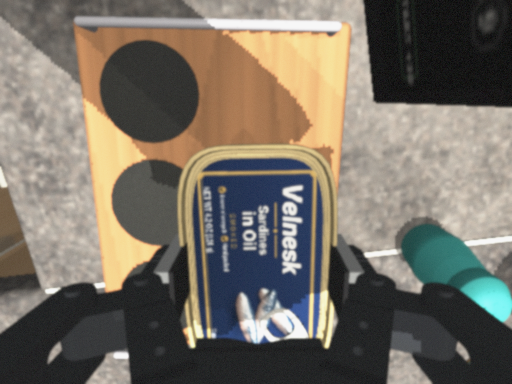

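The tin is held level. Its left end edge is at (259,146), from which I get its offset along the tool.

```bash
python3 -c "
from h import *
w=load('w8');T=w['cam_to_world']
o=np.array([565.9,-336.5]);a=np.deg2rad(82.8);X=np.array([np.cos(a),np.sin(a)]);Y=np.array([np.sin(a),-np.cos(a)])
for u,v in((259,146),(180,260),(337,260)):
  p=onz(w,u,v,135)-o;print(p@X,p@Y)
t=load('top0');
"
```

```text
49.569204220438586 0.4845354787102653
3.746202714501905 -31.247997600632104
3.690762672301171 31.86291668096526
```

Call:
send_rows --pt "0.035 -0.013 0 0 0 -2 0.04" --pt "0.07 -0.026 0 0 0 -5 0.04" --pt "0.105 -0.039 0 0 0 -8 0.04" --pt "0.14 -0.052 0 0 0 -11 0.04" --pt "0.175 -0.065 0 0 0 -14 0.04" --pt "0.21 -0.078 0 0 0 -16 0.04" --pt "0.245 -0.091 0 0 0 -18 0.04" --pt "0.28 -0.104 0 0 0 -19.4 0.04" --pt "0.3 -0.111 0 0 0 -19.4 0.04" --pt "0.3125 -0.1157 0 0 0 -19.4 0.04"

```text
time_s: 26.15
ee_pos: [488.4, -8.5, 111.5]
orientation: [-3.138, -0.002, 1.79]
contact_force: [0.7, 0.4, -1.2]
gripper_width: 0.68
grasp_force: 64.8
```

Call:
send_rows --pt "0 0 0 0 0 0 0.04" --pt "0 0 0 0 0 0 0.04" --pt "0 0 0 0 0 0 0.04"

```text
time_s: 26.4
ee_pos: [489.9, -13.5, 112.6]
orientation: [-3.14, 0.001, 1.784]
contact_force: [0.8, -0.0, -1.1]
gripper_width: 0.686
grasp_force: 64.8
```

```bash
python3 go.py 490 -12 16 102.2
```

```text
t 26.4 tcp [489.9 -13.5 112.6] rpy [-179.9    0.   102.2] w 0.686 q [-0.82  0.26  0.9   1.92 -0.23  1.07  0.4 ]
[490.0, -12.0, 16.0, 102.2] [0.0015 0.0005 0.0966] [-0.1  0.  -0. ]
```

Call:
send_rows --pt "0.0045 0 0.02 0 0 0 0.04" --pt "0.0045 0 0.045 0 0 0 0.04" --pt "0.0045 0 0.07 0 0 0 0.04" --pt "0.0045 0 0.083 0 0 0 0.04" --pt "0.0045 0 0.09 0 0 0 0.04" --pt "0.0045 0 0.094 0 0 0 0.04" --pt "0.0045 0 0.096 0 0 0 0.04" --pt "0.0045 0 0.096 0 0 0 0.04" --pt "0.0045 0 0.096 0 0 0 0.04" --pt "0.0045 0 0.096 0 0 0 0.04"

```text
time_s: 27.23
ee_pos: [490.1, -8.2, 18.0]
orientation: [3.14, -0.0, 1.784]
contact_force: [0.9, -0.9, -1.8]
gripper_width: 0.685
grasp_force: 64.8
```

Call:
send_rows --pt "0 0 0 0 0 0 0.04" --pt "0 0 0 0 0 0 0.085" --pt "0 0 0 0 0 0 0.085" --pt "0 0 0 0 0 0 0.085" --pt "0 0 0 0 0 0 0.085" --pt "0 0 0 0 0 0 0.085"

```text
time_s: 27.73
ee_pos: [489.5, -8.2, 17.4]
orientation: [3.141, -0.0, 1.784]
contact_force: [0.1, -0.2, -0.2]
gripper_width: 0.996
grasp_force: 0.0
```

Call:
send_rows --pt "0 0 -0.035 0 0 0 0.085" --pt "0 0 -0.07 0 0 0 0.085" --pt "0 0 -0.11 0 0 0 0.085" --pt "0 0 -0.15 0 0 0 0.085" --pt "0 0 -0.175 0 0 0 0.085" --pt "0 0 -0.175 0 0 0 0.085" --pt "0 0 -0.175 0 0 0 0.085"

```text
time_s: 28.32
ee_pos: [490.4, -8.0, 193.7]
orientation: [3.138, -0.001, 1.785]
contact_force: [0.2, -0.1, -0.9]
gripper_width: 0.995
grasp_force: 0.0
```

```bash
python3 -c "
from h import *
s=grab('side','s9');t=grab('top','t9');w=grab('wrist','w9')
a=cv2.cvtColor(s['color'],cv2.COLOR_RGB2BGR)[170:384,200:340];b=cv2.cvtColor(w['color'],cv2.COLOR_RGB2BGR)
a=cv2.resize(a,(251,384));cv2.imwrite('pics/s9.png',np.hstack([a,b]))
"; python3 go.py 475.6 207.2 195 81.8
```

```text
t 28.5 tcp [488.6  -8.1 191.1] rpy [-179.9   -0.   102.2] w 0.999 q [-0.9   0.15  0.95  1.82 -0.13  1.23  0.3 ]
[475.6, 207.2, 195.0, 81.8] [ 0.2132  0.0329 -0.0039] [-0.1  0.  20.4]
```

View pics/s9.png

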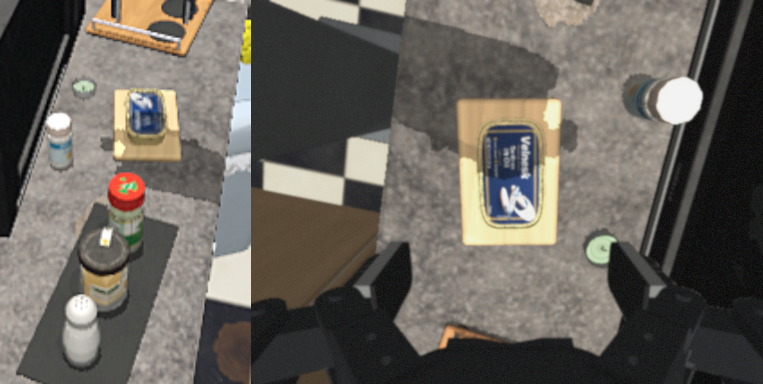

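The tin is centred on the serving board: tin centre at (511,173), board centre at (510,172), sides parallel. The three containers are still on the mat. Next, back to the spice jar.

Call:
send_rows --pt "0.035 0.005 -0.004 0 0 4 0.085" --pt "0.07 0.011 -0.004 0 0 8 0.085" --pt "0.105 0.016 -0.004 0 0 12 0.085" --pt "0.14 0.022 -0.004 0 0 16 0.085" --pt "0.18 0.028 -0.004 0 0 20 0.085" --pt "0.205 0.031 -0.004 0 0 20.4 0.085" --pt "0.2132 0.0329 -0.004 0 0 20.4 0.085" --pt "0.2132 0.0329 -0.004 0 0 20.4 0.085" --pt "0.2132 0.0329 -0.004 0 0 20.4 0.085" --pt "0.2132 0.0329 -0.004 0 0 20.4 0.085"

```text
time_s: 29.3
ee_pos: [476.7, 204.8, 195.8]
orientation: [-3.141, 0.001, 1.426]
contact_force: [-0.2, -1.3, 0.3]
gripper_width: 0.999
grasp_force: 0.0
```

```bash
python3 go.py 475.6 207.2 56.2 81.8
```

```text
t 29.3 tcp [476.7 204.8 195.8] rpy [-1.80e+02  1.00e-01  8.17e+01] w 0.999 q [-1.2   0.22  0.85  1.74 -0.18  1.26 -0.45]
[475.6, 207.2, 56.2, 81.8] [ 0.0024 -0.0013  0.1396] [-0.   0.1 -0.1]
```

Call:
send_rows --pt "0.0024 -0.0013 0.03 0 0 0 0.085" --pt "0.0024 -0.0013 0.06 0 0 0 0.085" --pt "0.0024 -0.0013 0.09 0 0 0 0.085" --pt "0.0024 -0.0013 0.115 0 0 0 0.085" --pt "0.0024 -0.0013 0.132 0 0 0 0.085" --pt "0.0024 -0.0013 0.1396 0 0 0 0.085" --pt "0.0024 -0.0013 0.1396 0 0 0 0.085" --pt "0.0024 -0.0013 0.1396 0 0 0 0.085" --pt "0.0024 -0.0013 0.1396 0 0 0 0.085"

```text
time_s: 30.05
ee_pos: [476.6, 209.4, 58.1]
orientation: [3.14, -0.001, 1.427]
contact_force: [-0.1, -0.0, 0.1]
gripper_width: 0.997
grasp_force: 0.0
```

Call:
send_rows --pt "0 0 0 0 0 0 0.03" --pt "0 0 0 0 0 0 0.03" --pt "0 0 0 0 0 0 0.03" --pt "0 0 0 0 0 0 0.03" --pt "0 0 0 0 0 0 0.03" --pt "0 0 0 0 0 0 0.03" --pt "0 0 0 0 0 0 0.03" --pt "0 0 0 0 0 0 0.03"

```text
time_s: 30.72
ee_pos: [476.0, 210.0, 57.4]
orientation: [3.141, -0.001, 1.428]
contact_force: [-0.5, -0.2, 6.2]
gripper_width: 0.498
grasp_force: 58.4
```

Call:
send_rows --pt "0 0 -0.012 0 0 0 0.03" --pt "0 0 -0.03 0 0 0 0.03" --pt "0 0 -0.06 0 0 0 0.03" --pt "0 0 -0.09 0 0 0 0.03" --pt "0 0 -0.09 0 0 0 0.03" --pt "0 0 -0.09 0 0 0 0.03"

```text
time_s: 31.22
ee_pos: [476.4, 210.2, 148.7]
orientation: [3.139, -0.003, 1.428]
contact_force: [0.1, -0.1, -2.4]
gripper_width: 0.505
grasp_force: 59.4
```

```bash
python3 go.py 474.4 -417 147 81.9
```

```text
t 31.2 tcp [476.4 210.2 148.7] rpy [179.9  -0.2  81.8] w 0.505 q [-1.18  0.28  0.84  1.81 -0.22  1.16 -0.41]
[474.4, -417.0, 147.0, 81.9] [-6.211e-01  8.700e-02  1.000e-04] [ 0.1 -0.2 -0.1]
```

Call:
send_rows --pt "-0.035 0.005 0 0 0 0 0.03" --pt "-0.07 0.01 0 0 0 0 0.03" --pt "-0.11 0.016 0 0 0 0 0.03" --pt "-0.15 0.022 0 0 0 0 0.03" --pt "-0.19 0.027 0 0 0 0 0.03" --pt "-0.23 0.033 0 0 0 0 0.03" --pt "-0.27 0.038 0 0 0 0 0.03" --pt "-0.31 0.044 0 0 0 0 0.03" --pt "-0.35 0.05 0 0 0 0 0.03" --pt "-0.39 0.055 0 0 0 0 0.03"

```text
time_s: 32.05
ee_pos: [473.6, -185.5, 145.8]
orientation: [-3.14, -0.001, 1.429]
contact_force: [1.2, 0.8, -1.3]
gripper_width: 0.5
grasp_force: 59.4
```

Call:
send_rows --pt "-0.04 0.006 0 0 0 0 0.03" --pt "-0.08 0.012 0 0 0 0 0.03" --pt "-0.12 0.017 0 0 0 0 0.03" --pt "-0.16 0.023 0 0 0 0 0.03" --pt "-0.195 0.028 0 0 0 0 0.03" --pt "-0.22 0.031 0 0 0 0 0.03" --pt "-0.228 0.032 0 0 0 0 0.03" --pt "-0.228 0.032 0 0 0 0 0.03" --pt "-0.228 0.032 0 0 0 0 0.03" --pt "-0.228 0.032 0 0 0 0 0.03"

```text
time_s: 32.88
ee_pos: [474.4, -412.5, 145.9]
orientation: [-3.141, -0.002, 1.43]
contact_force: [-0.7, -0.6, -1.3]
gripper_width: 0.502
grasp_force: 59.5
```

```bash
python3 go.py 475 -414.2 65 81.9
```

```text
t 32.9 tcp [ 474.4 -412.5  145.9] rpy [-1.799e+02 -1.000e-01  8.190e+01] w 0.502 q [ 0.04  0.59  0.93  1.51 -0.49  1.29  0.88]
[475.0, -414.2, 65.0, 81.9] [-0.0018  0.0009  0.0809] [-0.1 -0.1  0. ]
```

Call:
send_rows --pt "-0.002 0.001 0.02 0 0 0 0.03" --pt "-0.002 0.001 0.04 0 0 0 0.03" --pt "-0.002 0.001 0.06 0 0 0 0.03" --pt "-0.002 0.001 0.072 0 0 0 0.03" --pt "-0.002 0.001 0.077 0 0 0 0.03" --pt "-0.002 0.001 0.08 0 0 0 0.03" --pt "-0.002 0.001 0.081 0 0 0 0.03" --pt "-0.002 0.001 0.081 0 0 0 0.03" --pt "-0.002 0.001 0.081 0 0 0 0.03"

```text
time_s: 33.63
ee_pos: [475.0, -417.0, 66.8]
orientation: [3.14, 0.001, 1.428]
contact_force: [-0.0, 0.5, -0.4]
gripper_width: 0.497
grasp_force: 59.5
```

Call:
send_rows --pt "0 0 0.001 0 0 0 0.03" --pt "0 0 0.001 0 0 0 0.085" --pt "0 0 0.001 0 0 0 0.085" --pt "0 0 0.001 0 0 0 0.085" --pt "0 0 0.001 0 0 0 0.085" --pt "0 0 0.001 0 0 0 0.085" --pt "0 0 0.001 0 0 0 0.085"

```text
time_s: 34.22
ee_pos: [474.5, -416.6, 64.7]
orientation: [3.142, 0.0, 1.428]
contact_force: [0.2, -1.0, -0.4]
gripper_width: 0.998
grasp_force: 0.0
```

```bash
python3 go.py 484.2 289 180 81.8
```

```text
t 34.2 tcp [ 474.5 -416.6   64.7] rpy [180.    0.   81.8] w 0.998 q [ 0.07  0.68  0.87  1.58 -0.55  1.15  0.93]
[484.2, 289.0, 180.0, 81.8] [ 0.6998 -0.0907 -0.1153] [0. 0. 0.]
```

Call:
send_rows --pt "0 0 -0.035 0 0 0 0.085" --pt "0 0 -0.07 0 0 0 0.085" --pt "0 0 -0.105 0 0 0 0.085" --pt "0.03 -0.004 -0.115 0 0 0 0.085" --pt "0.07 -0.009 -0.115 0 0 0 0.085" --pt "0.11 -0.014 -0.115 0 0 0 0.085" --pt "0.15 -0.02 -0.115 0 0 0 0.085" --pt "0.19 -0.025 -0.115 0 0 0 0.085" --pt "0.23 -0.03 -0.115 0 0 0 0.085" --pt "0.27 -0.035 -0.115 0 0 0 0.085"

```text
time_s: 35.05
ee_pos: [477.8, -142.5, 179.6]
orientation: [3.142, -0.0, 1.428]
contact_force: [1.7, -0.1, -0.2]
gripper_width: 0.995
grasp_force: 0.0
```

Call:
send_rows --pt "0.04 -0.005 0 0 0 0 0.085" --pt "0.08 -0.01 0 0 0 0 0.085" --pt "0.12 -0.016 0 0 0 0 0.085" --pt "0.16 -0.021 0 0 0 0 0.085" --pt "0.2 -0.026 0 0 0 0 0.085" --pt "0.24 -0.031 0 0 0 0 0.085" --pt "0.28 -0.037 0 0 0 0 0.085" --pt "0.32 -0.042 0 0 0 0 0.085" --pt "0.36 -0.047 0 0 0 0 0.085" --pt "0.4 -0.052 0 0 0 0 0.085"

```text
time_s: 35.88
ee_pos: [483.2, 261.1, 179.8]
orientation: [-3.141, -0.001, 1.428]
contact_force: [0.9, 0.3, 0.6]
gripper_width: 0.991
grasp_force: 0.0
```

Call:
send_rows --pt "0.029 -0.004 0 0 0 0 0.085" --pt "0.029 -0.004 0 0 0 0 0.085" --pt "0.029 -0.004 0 0 0 0 0.085" --pt "0.029 -0.004 0 0 0 0 0.085" --pt "0.029 -0.004 0 0 0 0 0.085"

```text
time_s: 36.3
ee_pos: [484.2, 286.6, 179.9]
orientation: [3.141, 0.0, 1.426]
contact_force: [0.6, -0.6, -0.8]
gripper_width: 0.991
grasp_force: 0.0
```

```bash
python3 go.py 484.2 289 40.2 81.8; python3 -c "
from h import *
t=grab('top','t10');H,S,V=cv2.split(cv2.cvtColor(t['color'],cv2.COLOR_RGB2HSV))
for n in('top0','t10'):
  t=load(n);H,S,V=cv2.split(cv2.cvtColor(t['color'],cv2.COLOR_RGB2HSV));m=(((H<8)|(H>172))&(S>140)&(V>60)).astype(np.uint8);m[:,:355]=0;m[:,382:]=0;m[:215]=0;m[245:]=0
  v,u=np.nonzero(m);print(n,len(u),onz(t,u.mean(),v.mean(),118))"
```

```text
t 36.3 tcp [484.2 286.6 179.9] rpy [180.    0.   81.7] w 0.991 q [-1.24  0.35  0.82  1.65 -0.27  1.25 -0.51]
[484.2, 289.0, 40.2, 81.8] [ 0.0024 -0.0004  0.1397] [ 0.   0.  -0.1]
top0 176 [ 473.61926032 -414.37093423]
t10 179 [ 474.95762311 -415.53015169]
```

The spice jar is back within 2 mm of its start. Next, the squat jar.

Call:
send_rows --pt "0.0005 0 0.03 0 0 0 0.085" --pt "0.0005 0 0.06 0 0 0 0.085" --pt "0.0005 0 0.09 0 0 0 0.085" --pt "0.0005 0 0.115 0 0 0 0.085" --pt "0.0005 0 0.132 0 0 0 0.085" --pt "0.0005 0 0.1397 0 0 0 0.085" --pt "0.0005 0 0.1397 0 0 0 0.085" --pt "0.0005 0 0.1397 0 0 0 0.085" --pt "0.0005 0 0.1397 0 0 0 0.085"

```text
time_s: 37.1
ee_pos: [484.9, 288.9, 41.5]
orientation: [3.14, -0.002, 1.428]
contact_force: [-0.2, -0.3, 1.1]
gripper_width: 0.996
grasp_force: 0.0
```

Call:
send_rows --pt "0 0 0 0 0 0 0.03" --pt "0 0 0 0 0 0 0.03" --pt "0 0 0 0 0 0 0.03" --pt "0 0 0 0 0 0 0.03" --pt "0 0 0 0 0 0 0.03" --pt "0 0 0 0 0 0 0.03" --pt "0 0 0 0 0 0 0.03"

```text
time_s: 37.68
ee_pos: [484.6, 289.3, 41.5]
orientation: [3.14, -0.002, 1.428]
contact_force: [-1.3, -1.7, 8.7]
gripper_width: 0.69
grasp_force: 62.9
```

Call:
send_rows --pt "0 0 -0.012 0 0 0 0.03" --pt "0 0 -0.03 0 0 0 0.03" --pt "0 0 -0.06 0 0 0 0.03" --pt "0 0 -0.09 0 0 0 0.03" --pt "0 0 -0.095 0 0 0 0.03" --pt "0 0 -0.095 0 0 0 0.03" --pt "0 0 -0.095 0 0 0 0.03"

```text
time_s: 38.27
ee_pos: [483.5, 288.9, 135.0]
orientation: [-3.141, -0.001, 1.429]
contact_force: [-1.2, -0.1, -2.8]
gripper_width: 0.69
grasp_force: 65.1
```

```bash
python3 go.py 487 -333 137 81.9
```

```text
t 38.3 tcp [483.5 288.9 135. ] rpy [-180.    -0.    81.9] w 0.690 q [-1.22  0.4   0.8   1.71 -0.31  1.17 -0.48]
[487.0, -333.0, 137.0, 81.9] [-0.6152  0.0916 -0.0024] [-0. -0. -0.]
```

Call:
send_rows --pt "-0.035 0.005 -0.002 0 0 0 0.03" --pt "-0.07 0.01 -0.002 0 0 0 0.03" --pt "-0.11 0.016 -0.002 0 0 0 0.03" --pt "-0.15 0.022 -0.002 0 0 0 0.03" --pt "-0.19 0.028 -0.002 0 0 0 0.03" --pt "-0.23 0.034 -0.002 0 0 0 0.03" --pt "-0.27 0.04 -0.002 0 0 0 0.03" --pt "-0.31 0.046 -0.002 0 0 0 0.03" --pt "-0.35 0.052 -0.002 0 0 0 0.03" --pt "-0.39 0.058 -0.002 0 0 0 0.03"

```text
time_s: 39.1
ee_pos: [484.3, -106.9, 135.7]
orientation: [-3.139, -0.0, 1.429]
contact_force: [2.2, -0.1, -1.6]
gripper_width: 0.689
grasp_force: 65.1
```

Call:
send_rows --pt "-0.04 0.006 0 0 0 0 0.03" --pt "-0.08 0.012 0 0 0 0 0.03" --pt "-0.12 0.018 0 0 0 0 0.03" --pt "-0.16 0.024 0 0 0 0 0.03" --pt "-0.195 0.029 0 0 0 0 0.03" --pt "-0.215 0.032 0 0 0 0 0.03" --pt "-0.225 0.0335 0 0 0 0 0.03" --pt "-0.225 0.0335 0 0 0 0 0.03" --pt "-0.225 0.0335 0 0 0 0 0.03" --pt "-0.225 0.0335 0 0 0 0 0.03"

```text
time_s: 39.93
ee_pos: [486.9, -331.4, 135.8]
orientation: [-3.14, -0.001, 1.429]
contact_force: [-0.3, 0.2, -2.2]
gripper_width: 0.688
grasp_force: 65.1
```

```bash
python3 go.py 487 -333 48.5 81.9
```

```text
t 39.9 tcp [ 486.9 -331.4  135.8] rpy [-1.799e+02 -1.000e-01  8.190e+01] w 0.688 q [-0.14  0.51  0.94  1.64 -0.44  1.22  0.75]
[487.0, -333.0, 48.5, 81.9] [-0.0017  0.0005  0.0873] [-0.1 -0.1 -0. ]
```

Call:
send_rows --pt "0 0 0.02 0 0 0 0.03" --pt "0 0 0.04 0 0 0 0.03" --pt "0 0 0.06 0 0 0 0.03" --pt "0 0 0.075 0 0 0 0.03" --pt "0 0 0.083 0 0 0 0.03" --pt "0 0 0.086 0 0 0 0.03" --pt "0 0 0.0875 0 0 0 0.03" --pt "0 0 0.0875 0 0 0 0.03" --pt "0 0 0.0875 0 0 0 0.03"

```text
time_s: 40.68
ee_pos: [487.7, -333.2, 50.5]
orientation: [3.14, 0.0, 1.429]
contact_force: [0.7, -0.6, -1.7]
gripper_width: 0.688
grasp_force: 65.1
```

Call:
send_rows --pt "0 0 0.0005 0 0 0 0.03" --pt "0 0 0.0005 0 0 0 0.085" --pt "0 0 0.0005 0 0 0 0.085" --pt "0 0 0.0005 0 0 0 0.085" --pt "0 0 0.0005 0 0 0 0.085" --pt "0 0 0.0005 0 0 0 0.085" --pt "0 0 0.0005 0 0 0 0.085"

```text
time_s: 41.27
ee_pos: [487.1, -333.1, 49.1]
orientation: [3.142, 0.0, 1.428]
contact_force: [0.2, -0.5, -0.6]
gripper_width: 0.995
grasp_force: 0.0
```

```bash
python3 go.py 490.5 367.2 170 81.8
```

```text
t 41.3 tcp [ 487.1 -333.1   49.1] rpy [180.    0.   81.8] w 0.995 q [-0.09  0.61  0.87  1.72 -0.53  1.07  0.81]
[490.5, 367.2, 170.0, 81.8] [ 0.6936 -0.0961 -0.121 ] [0. 0. 0.]
```

Call:
send_rows --pt "0 0 -0.035 0 0 0 0.085" --pt "0 0 -0.07 0 0 0 0.085" --pt "0 0 -0.105 0 0 0 0.085" --pt "0.03 -0.004 -0.121 0 0 0 0.085" --pt "0.07 -0.01 -0.121 0 0 0 0.085" --pt "0.11 -0.015 -0.121 0 0 0 0.085" --pt "0.15 -0.021 -0.121 0 0 0 0.085" --pt "0.19 -0.026 -0.121 0 0 0 0.085" --pt "0.23 -0.032 -0.121 0 0 0 0.085" --pt "0.27 -0.037 -0.121 0 0 0 0.085"

```text
time_s: 42.1
ee_pos: [488.2, -58.6, 170.1]
orientation: [3.141, -0.001, 1.428]
contact_force: [0.7, 0.4, -0.2]
gripper_width: 0.996
grasp_force: 0.0
```

Call:
send_rows --pt "0.04 -0.006 0 0 0 0 0.085" --pt "0.08 -0.011 0 0 0 0 0.085" --pt "0.12 -0.017 0 0 0 0 0.085" --pt "0.16 -0.022 0 0 0 0 0.085" --pt "0.2 -0.028 0 0 0 0 0.085" --pt "0.24 -0.033 0 0 0 0 0.085" --pt "0.28 -0.039 0 0 0 0 0.085" --pt "0.32 -0.044 0 0 0 0 0.085" --pt "0.36 -0.05 0 0 0 0 0.085" --pt "0.395 -0.055 0 0 0 0 0.085"

```text
time_s: 42.93
ee_pos: [489.6, 341.4, 169.8]
orientation: [-3.141, -0.001, 1.43]
contact_force: [0.7, 0.3, -0.1]
gripper_width: 0.997
grasp_force: 0.0
```

Call:
send_rows --pt "0.028 -0.004 0 0 0 0 0.085" --pt "0.028 -0.004 0 0 0 0 0.085" --pt "0.028 -0.004 0 0 0 0 0.085" --pt "0.028 -0.004 0 0 0 0 0.085" --pt "0.028 -0.004 0 0 0 0 0.085"

```text
time_s: 43.35
ee_pos: [491.1, 364.7, 170.2]
orientation: [3.141, 0.0, 1.426]
contact_force: [0.5, -1.2, 1.4]
gripper_width: 0.996
grasp_force: 0.0
```

```bash
python3 go.py 490.5 367.2 38.2 81.8
```

```text
t 43.4 tcp [491.1 364.7 170.2] rpy [180.    0.   81.7] w 0.996 q [-1.26  0.48  0.79  1.53 -0.35  1.28 -0.57]
[490.5, 367.2, 38.2, 81.8] [ 0.0024 -0.001   0.132 ] [ 0.   0.  -0.1]
```

Call:
send_rows --pt "0.001 0 0.03 0 0 0 0.085" --pt "0.001 -0.001 0.06 0 0 0 0.085" --pt "0.001 -0.001 0.09 0 0 0 0.085" --pt "0.001 -0.001 0.115 0 0 0 0.085" --pt "0.001 -0.001 0.128 0 0 0 0.085" --pt "0.001 -0.001 0.132 0 0 0 0.085" --pt "0.001 -0.001 0.132 0 0 0 0.085" --pt "0.001 -0.001 0.132 0 0 0 0.085" --pt "0.001 -0.001 0.132 0 0 0 0.085"

```text
time_s: 44.1
ee_pos: [490.8, 368.2, 39.9]
orientation: [3.14, -0.002, 1.428]
contact_force: [-0.2, 0.2, -0.4]
gripper_width: 0.992
grasp_force: 0.0
```

Call:
send_rows --pt "0 0 0 0 0 0 0.03" --pt "0 0 0 0 0 0 0.03" --pt "0 0 0 0 0 0 0.03" --pt "0 0 0 0 0 0 0.03" --pt "0 0 0 0 0 0 0.03" --pt "0 0 0 0 0 0 0.03" --pt "0 0 0 0 0 0 0.03" --pt "0 0 0 0 0 0 0.03"

```text
time_s: 44.77
ee_pos: [489.8, 368.1, 39.0]
orientation: [3.141, -0.001, 1.428]
contact_force: [-1.0, -0.7, 7.0]
gripper_width: 0.428
grasp_force: 59.2
```

Call:
send_rows --pt "0 0 -0.012 0 0 0 0.03" --pt "0 0 -0.03 0 0 0 0.03" --pt "0 0 -0.06 0 0 0 0.03" --pt "0 0 -0.09 0 0 0 0.03" --pt "0 0 -0.095 0 0 0 0.03" --pt "0 0 -0.095 0 0 0 0.03" --pt "0 0 -0.095 0 0 0 0.03"

```text
time_s: 45.35
ee_pos: [489.4, 367.8, 133.1]
orientation: [-3.141, -0.0, 1.428]
contact_force: [0.2, -1.0, -1.5]
gripper_width: 0.425
grasp_force: 59.8
```

```bash
python3 go.py 500.5 -260.5 138 81.9
```

```text
t 45.4 tcp [489.4 367.8 133.1] rpy [-180.    -0.    81.8] w 0.425 q [-1.25  0.51  0.77  1.57 -0.37  1.21 -0.56]
[500.5, -260.5, 138.0, 81.9] [-0.6204  0.1001 -0.0052] [-0.  -0.  -0.1]
```

Call:
send_rows --pt "-0.035 0.006 -0.005 0 0 0 0.03" --pt "-0.07 0.011 -0.005 0 0 0 0.03" --pt "-0.11 0.018 -0.005 0 0 0 0.03" --pt "-0.15 0.024 -0.005 0 0 0 0.03" --pt "-0.19 0.031 -0.005 0 0 0 0.03" --pt "-0.23 0.037 -0.005 0 0 0 0.03" --pt "-0.27 0.044 -0.005 0 0 0 0.03" --pt "-0.31 0.05 -0.005 0 0 0 0.03" --pt "-0.35 0.057 -0.005 0 0 0 0.03" --pt "-0.39 0.063 -0.005 0 0 0 0.03"

```text
time_s: 46.18
ee_pos: [495.2, -28.8, 136.8]
orientation: [-3.139, 0.0, 1.429]
contact_force: [0.3, 0.7, -0.2]
gripper_width: 0.43
grasp_force: 59.8
```

Call:
send_rows --pt "-0.04 0.006 0 0 0 0 0.03" --pt "-0.08 0.013 0 0 0 0 0.03" --pt "-0.12 0.019 0 0 0 0 0.03" --pt "-0.16 0.026 0 0 0 0 0.03" --pt "-0.195 0.031 0 0 0 0 0.03" --pt "-0.22 0.035 0 0 0 0 0.03" --pt "-0.23 0.037 0 0 0 0 0.03" --pt "-0.23 0.037 0 0 0 0 0.03" --pt "-0.23 0.037 0 0 0 0 0.03" --pt "-0.23 0.037 0 0 0 0 0.03"

```text
time_s: 47.02
ee_pos: [500.4, -258.6, 136.9]
orientation: [-3.14, -0.001, 1.43]
contact_force: [0.2, -0.1, -1.6]
gripper_width: 0.435
grasp_force: 59.8
```

```bash
python3 go.py 500.5 -260 46 81.9
```

```text
t 47.0 tcp [ 500.4 -258.6  136.9] rpy [-1.799e+02 -1.000e-01  8.190e+01] w 0.435 q [-0.31  0.45  0.96  1.71 -0.39  1.19  0.61]
[500.5, -260.0, 46.0, 81.9] [-0.0015  0.0005  0.0909] [-0.1 -0.1  0. ]
```

Call:
send_rows --pt "0 0 0.02 0 0 0 0.03" --pt "0 0 0.045 0 0 0 0.03" --pt "0 0 0.065 0 0 0 0.03" --pt "0 0 0.08 0 0 0 0.03" --pt "0 0 0.087 0 0 0 0.03" --pt "0 0 0.09 0 0 0 0.03" --pt "0 0 0.091 0 0 0 0.03" --pt "0 0 0.091 0 0 0 0.03" --pt "0 0 0.091 0 0 0 0.03"

```text
time_s: 47.77
ee_pos: [501.2, -260.2, 48.0]
orientation: [3.14, 0.0, 1.429]
contact_force: [0.3, -0.5, -1.2]
gripper_width: 0.426
grasp_force: 59.8
```

Call:
send_rows --pt "0 0 0.0005 0 0 0 0.03" --pt "0 0 0.0005 0 0 0 0.085" --pt "0 0 0.0005 0 0 0 0.085" --pt "0 0 0.0005 0 0 0 0.085" --pt "0 0 0.0005 0 0 0 0.085" --pt "0 0 0.0005 0 0 0 0.085" --pt "0 0 0.0005 0 0 0 0.085"

```text
time_s: 48.35
ee_pos: [500.5, -260.2, 46.5]
orientation: [3.142, 0.0, 1.428]
contact_force: [-1.0, -0.4, 0.3]
gripper_width: 0.996
grasp_force: 0.0
```

Call:
send_rows --pt "0 0 -0.035 0 0 0 0.085" --pt "0 0 -0.07 0 0 0 0.085" --pt "0 0 -0.105 0 0 0 0.085" --pt "0.03 0 -0.13 0 0 0 0.085" --pt "0.07 -0.01 -0.15 0 0 0 0.085" --pt "0.11 -0.02 -0.15 0 0 0 0.085" --pt "0.15 -0.03 -0.15 0 0 0 0.085" --pt "0.15 -0.03 -0.15 0 0 0 0.085" --pt "0.15 -0.03 -0.15 0 0 0 0.085"

```text
time_s: 49.1
ee_pos: [492.5, -102.8, 196.4]
orientation: [-3.141, -0.002, 1.436]
contact_force: [0.4, -0.6, 0.2]
gripper_width: 0.995
grasp_force: 0.0
```

```bash
python3 -c "
from h import *
t=grab('top','t11');s=grab('side','s11');a=load('top0')
f=lambda im,x0,y0,x1,y1,w:cv2.resize(cv2.cvtColor(im['color'],cv2.COLOR_RGB2BGR)[y0:y1,x0:x1],(w,int(w*(y1-y0)/(x1-x0))),interpolation=cv2.INTER_CUBIC)
A=f(a,190,170,390,255,400);B=f(t,190,170,390,255,400);C=f(s,220,120,340,270,340)[:340]
C=cv2.resize(C,(380,A.shape[0]*2));cv2.imwrite('pics/fin.png',np.hstack([np.vstack([A,B]),C]))
"; python3 go.py
```

```text
t 49.2 tcp [ 492.1 -107.4  196.6] rpy [180.   -0.   81.9] w 0.999 q [-0.74  0.21  1.03  1.78 -0.19  1.25  0.2 ]
```

View pics/fin.png

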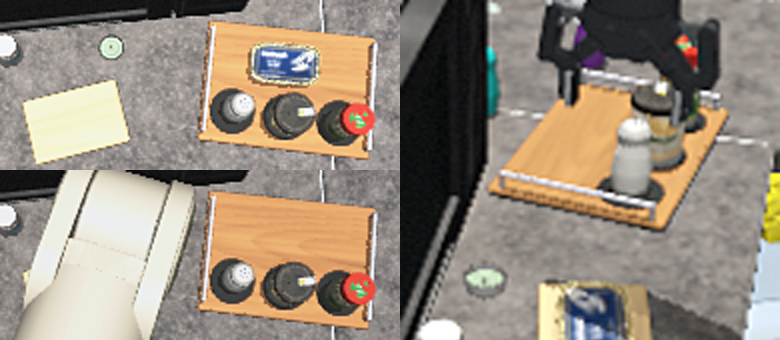

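The top crops before and after match: mill (237,275), jar (290,285) and cap (358,290) stand where they stood. The tin is on the serving board, the tealight is in place, and the gripper is clear.

Call:
send_rows --pt "0 0 0 0 0 0 0.085" --pt "0 0 0 0 0 0 0.085" --pt "0 0 0 0 0 0 0.085" --pt "0 0 0 0 0 0 0.085" --pt "0 0 0 0 0 0 0.085"

```text
time_s: 49.62
ee_pos: [492.0, -108.2, 196.4]
orientation: [-3.141, 0.0, 1.427]
contact_force: [-0.4, -0.6, 0.8]
gripper_width: 0.994
grasp_force: 0.0
```

```bash
python3 -c "
from rig import sign_off
print(sign_off())"
```

```text
the job is handed in; nothing more can be done
None
```

I handed the job in at about 50 s: by the camera images the tin lies centred and aligned on the serving board and all three containers stand upright back on their spots; the sign-off returned no verdict.

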